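Press the cap mat home on a well block

ROBOT

A 6-joint arm with a two-finger parallel gripper is mounted at the origin on the work surface. World frame = base frame: x ahead of the robot, y to its left, z up, the work surface at z = 0. Lengths are in m, angles in rad, forces in N, time in s.
With the tool pointing down it reaches from about 0.35 to 0.775 m from the base axis. Payload 7.3 kg.
Tool frame: the origin (TCP) lies midway between the tips of the shut fingers; the grasp point (between the pads) lies grasp_offset behind it (grasp_offset is the distance from the TCP to the grasp point, in m); z points along the fingers, y is the line along which they close (so a half turn about z gives the same grasp; the last joint's range is limited). The gripper opens to 92 mm and grips with 3 to 60 N. Pads are 19 mm wide; open, the fingers measure 130 mm over their backs; the gripper's body (75 mm by 190 mm) begins 47 mm behind the grasp point.
Start: joints at [1.022, 0.342, 1.524, -0, 1.275, -0.146], TCP at [0.206, 0.483, 0.227] pointing down, gripper open.
Joint ranges: [-2.53, 2.53], [-0.77, 2.02], [0.04, 2.7], [-1, 4.14], [0.28, 2.66], [-3.11, 3.11]. Speed limits (rad/s): [2.57, 2.57, 3.14, 3.14, 3.14, 3.14].

INTERFACE

Orientations are given as [roll, pitch, yaw] about the fixed x, y, z axes, in that order (R = Rz(yaw) Ry(pitch) Rx(roll)).
In Python, from cell import * gives the robot as it stands.
- The arm moves only by the tool step_arm, never from a script. Its argument "plan" is a list of rows, each a list of 5 numbers: the closure, from -1 (fully open) to 1 (shut), then the shift along the tool's x, y, z in m, then the turn about the tool's z in rad. In form: [[hand, x, y, z, twist], ...]. A call has 1 to 20 rows; each row is the pose to reach, as a shift and turn from the pose commanded when the call began, along the tool's axes at that moment; what a row does not reach only later rows make up. A row lasts 1/8 s, in which the tool goes at most 62.5 mm and 10.7 degrees, less where a joint would pass 70% of its speed; a pose out of reach is approached as far as the arm can. A call with a gripper value outside its range is refused whole. The fingers move at their own pace and stop on an object; "grip_force" is the grip in N (left out, the last holds). Time passes only in rows, so rows that repeat a pose let the fingers close. It gives the time, the measured TCP pose, the force, the opening and the grip force at its end, in the units of the state.
- observe(): the state, without advancing time (a new reading comes with each control period).
- read_camera(name): name is "scene" or "top" or "wrist"; returns a dict with "img" (480x640x3 uint8, red, green, blue), "range_z" (480x640 float32, m along the optical axis (not along the pixel's ray), 0 where there is no reading), "fx", "fy", "cx", "cy" (pixels), "k1" (the pictures are not rectified: a ray, as slopes to the right and down, at radius r is drawn at 1 + k1 r^2 times it, then the intrinsics apply), "R" (3x3) and "t" (3): a world point X has camera coordinates R X + t; the wrist camera has in their place "T_tool_cam" (4x4, takes a point from camera to tool coordinates, whose origin is the TCP and whose axes are the flange's). Camera axes: x right, y down, z forward; pixel columns grow to the right and rows downward; lengths in m; the calibration is good to about 2 mm. A picture is of the moment at which its call begins: read the wrist's pose just before it.
- hand_in(): hands the job in; it is judged then, once.
The state is a dict: "time": time; "qpos": joint angles; "qvel": joint speeds; "joint_efforts": joint torques, N m; "tool_pos": TCP position; "tool_rot": TCP orientation; "contact_force": force on the tool from outside, world axes, zero at the start; "torque": the same for the moment, N m; "opening": finger opening in m; "grip_force": force on a finger pad.
Only numpy, scipy, OpenCV 4.12 (cv2) and the standard library are available. Lean on these libraries where they do the work, as an engineer would, in place of code of your own. Each camera call takes 0.05 s, during which the arm holds its last target. There are 200 camera calls.

TASK

Take the well block out of its cooling dock and set it down, without dropping it, flat in the nest of the hand press, changing your grip on the way because dock and press each leave only two of its sides free. Then pull the press's sprung lever down until its foot has pushed the standing-proud cap mat fully home, without forcing it, hold it there for a moment and ease the lever slowly back up to its rest; never let it spring back. Do not push the neighbouring things about.

Things in the scene. Friction and masses are not known exactly. Their poses are not given: they have to be found in the camera images.
- block: White ribbed plastic well block, 50 mm (its x) by 64 mm (its y) by 48 mm high, about 0.3 kg, with a grey cap mat standing proud on top. Origin: centre of its underside, z up. It starts in the dock. Grip the white body, not the mat: across y (64 mm) in the dock, across x (50 mm) in the press. A half turn about z makes no difference.
- cap (a joint): Travel of the cap mat into the block, in m: about 0 to 0.002 at the start (proud), 0.008 fully home. The mat is 46 by 60 by 8 mm; its top is 64 mm above the block's underside at 0 and 56 mm when home. It moves against about 12 N of friction and then stops firmly.
- cap_top (a point): Centre of the cap mat's upper face.
- dock: Aluminium cooling dock, fixed: a 90 x 90 mm plate 10 mm thick with two upright walls 10 mm thick and 56 mm long (along its y) facing the block's two x sides with 2 mm of play, their tops 78 mm above the bench; the two y ends are open. Origin: centre of the plate's underside; the block stands on the plate at its centre with its axes along the dock's.
- press: Grey hand press, fixed, with an aluminium base 110 mm wide (y) and 12 mm thick, from x = -50 to +150 mm. Origin: on the bench, under the nest's centre; its -x side is the open front. Two cheek plates stand 70 mm apart inside (y = +-35 to +-45 mm) from x = -30 to +135 mm, 80 mm high, 130 mm high round the hinge (x = 85 to 135 mm).
- nest (a point): Centre of the nest floor, 12 mm above the bench, axes along the press's. The block goes here with its x along the press's x (either way round), between the cheeks (3 mm of play each side) and between two low ridges across x, 8 mm high, at x = +-28 to 34 mm (3 mm of play).
- lever_hinge (a point): Middle of the lever's hinge axis, which lies along the press's y, 110 mm behind the nest's centre (x) and 104 mm above the bench.
- lever (a joint): Lever angle in rad: 0 at rest, leaning 10 degrees back past upright; 1.745 when it points level towards the press's front (-x), which is where the foot meets the top of a mat that is fully home; end stop 1.82. A spring pulls it back to 0, with about 4 N at the handle near rest and 7 N when level.
- handle (a point): Centre of the lever's steel T-handle: a round cross bar 18 mm thick and 130 mm long along the press's y, 170 mm from the hinge axis; the lever's flat arm (22 mm wide) joins it in the middle, so grip it about 38 mm to either side. At rest it is 271 mm above the bench.
- foot: The lever's pressing foot: a free-turning rubber roller along y, 24 mm thick and 50 mm long, 110 mm out from the hinge on the underside of the lever, its lowest line 36 mm below the lever's centre line when level. Origin: the roller's centre.
- mat: Plain grey rubber bench mat, 110 x 110 mm and 3 mm thick, fixed, always kept clear: a good place to set the block down. Origin: centre of its underside.
- phone: Black telephone, 150 x 74 x 9 mm, lying loose; leave alone.
- rack: White tube rack with tubes, 70 (x) x 120 (y) mm, 66 mm high, loose; leave alone.
- pipette1: White pipette lying at the back, 235 mm long along its x, 30 mm thick, loose; leave alone.
- pipette2: The same as pipette1.
- tipbox: Yellow tip box, 88 x 128 mm, 80 mm high, loose; leave alone.
- bottle: Bottle, 60 mm thick, 130 mm high, standing loose; leave alone.
- dishes: Stack of three clear dishes, 88 mm across, 42 mm high, loose; leave alone.

How it is judged:
On the way, in this order (a step that is already met when the one before it is completed fails the run):
1. the block sits flat in the press's nest, let go, its cap mat still proud (x of block in the frame of nest between -0.005 and 0.005 m and y of block in the frame of nest between -0.005 and 0.005 m and z of block in the frame of nest between -0.003 and 0.003 m and angle between block's own z axis and vertical below 0.05 rad and contact force between the fingers and block below 0.5 N and value of joint cap below 0.004 m), for 0.2 s.
2. the lever is held down (beyond 1.6 rad) and its foot has pushed the cap mat fully home (x of block in the frame of nest between -0.005 and 0.005 m and y of block in the frame of nest between -0.005 and 0.005 m and z of block in the frame of nest between -0.003 and 0.003 m and angle between block's own z axis and vertical below 0.05 rad and value of joint lever above 1.6 rad and value of joint cap above 0.0065 m), for 0.2 s.
3. the lever is back up at its rest (value of joint lever below 0.1 rad), for 0.2 s.
At the end, for the whole second after the job is handed in: The block is at rest in the nest (within 5 mm of its centre along the press's x and y, within 3 mm of the floor's height, tilted under 0.05 rad), the cap mat is pushed in by more than 6.5 of its 8 mm, and the lever is back at rest (under 0.06 rad) (x of block in the frame of nest between -0.005 and 0.005 m and y of block in the frame of nest between -0.005 and 0.005 m and z of block in the frame of nest between -0.003 and 0.003 m and angle between block's own z axis and vertical below 0.05 rad and value of joint cap above 0.0065 m and value of joint lever below 0.06 rad and linear speed of block below 0.02 m/s); the robot touches nothing.
It fails at once if the lever springs back (faster than 1.5 rad/s while still more than 0.15 rad from rest) (value of joint lever above 0.15 rad and velocity of joint lever below -1.5 rad/s).
It fails at once if the lever is forced: the foot presses on the block with more than 60 N (contact force between foot and block above 60 N).
It fails at once if the block is dropped into the press (falling freely faster than 0.4 m/s over the nest) (linear speed of block above 0.4 m/s and horizontal distance between block and nest below 0.03 m and contact force between the fingers and block below 0.5 N).
It fails at once if a neighbouring loose thing is pushed more than 30 mm (distance of any of phone, rack, pipette1, pipette2, tipbox, bottle, dishes from where it was at the start of the episode above 0.03 m).
It also fails if it takes over 72 s, if anything falls off the work surface, if the arm or the gripper's body presses on something with over 40 N, if the wrist force passes 120 N, or if a joint passes its speed limit or range.

## Working session

There is one attempt and no reset: what is moved stays moved. The work goes in short steps, Python scripts to look and compute and a tool call to move; the robot and the scene stay as the last step left them, time stands still between calls to the robot, and variables do not carry over. Pictures are saved under pics/ and viewed, at most 10 in all, crops included, and the job is handed in when it is done.

Besides the shell and the picture viewer there is one more tool, called by a JSON object that holds its "method" and its "body". step_arm: Moves the arm, as the interface text tells. Its arguments: {"type":"object","properties":{"plan":{"type":"array","items":{"type":"array","items":{"type":"number"}}},"grip_force":{"type":"number"}},"required":["plan"]}

```bash
ls; mkdir -p pics; python3 - <<'E'
from cell import *
import cv2,numpy as np
s=observe();print(s)
for n in("scene","top"):
    c=read_camera(n);cv2.imwrite(f"pics/{n}0.png",c["img"][:,:,::-1]);np.savez(f"{n}0.npz",**c)
    print(n,c["fx"],c["cx"],c["cy"],c["k1"],c["R"],c["t"])
E
```

```text
pics
{'time': 0.0, 'qpos': array([ 1.02198053e+00,  3.42723084e-01,  1.52502689e+00,  2.35473717e-05,
        1.27539474e+00, -1.46026006e-01]), 'qvel': array([ 0.00017565, -0.00177783, -0.00213029, -0.0007501 ,  0.00140314,
        0.00123356]), 'joint_efforts': array([-4.29802794e-04, -4.31228828e+01, -2.44219851e+01,  7.17144390e-02,
        5.59333863e-02, -1.47729434e-04]), 'tool_pos': array([0.20556213, 0.48263751, 0.22604133]), 'tool_rot': array([-3.14006038e+00, -2.48114489e-04,  2.73879580e+00]), 'contact_force': array([ 1.14779815,  0.29609883, -0.53173415]), 'torque': array([-0.00530447, -0.07501254, -0.00219743]), 'grip_force': 0.0, 'opening': 0.09181647378054798}
scene 511.20226083610163 322.70569771614777 247.5990451571718 -0.13888385928772412 [[-0.4542984   0.89084414  0.00311153]
 [ 0.56033657  0.28846329 -0.7764096 ]
 [-0.6925575  -0.35097813 -0.63022096]] [ 0.26792979 -0.18350255  1.54965444]
top 591.8326734662294 321.06780899969004 233.35770005746028 -0.005066366245099042 [[-0.02290965 -0.9997115  -0.00721516]
 [-0.98971879  0.02369864 -0.14104997]
 [ 0.14118027  0.00390957 -0.98997619]] [0.01301567 0.60857267 1.5370418 ]
```

View pics/top0.png

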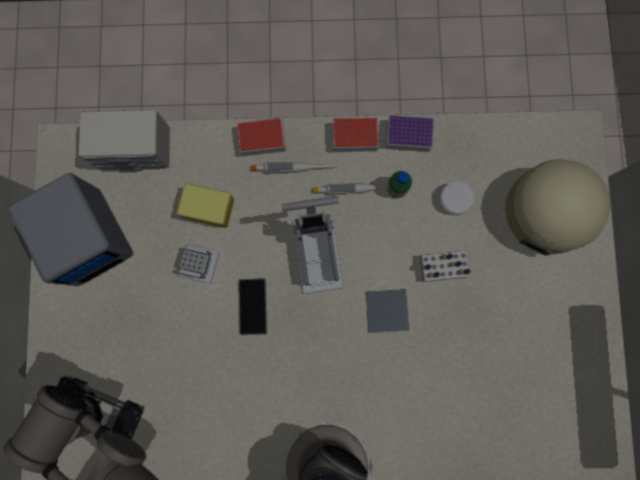

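View pics/scene0.png

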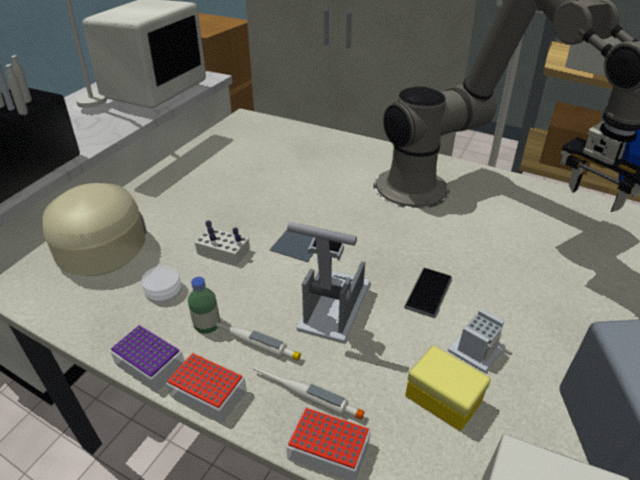

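The top view shows the dock with the block at (197,263), the press at (318,255) with its open front towards the robot and its T-handle at (310,203), the bench mat at (387,310) and the phone at (252,306). The scene view agrees: the block is in the dock near (483,337), and the press is at (335,290).

```bash
cat > h.py <<'E'
import numpy as np,cv2
def slopes(c,uv):
    K=np.array([[c["fx"],0,c["cx"]],[0,c["fy"],c["cy"]],[0,0,1]],float)
    d=np.array([float(c["k1"]),0,0,0,0])
    return cv2.undistortPoints(np.asarray(uv,np.float64).reshape(-1,1,2),K,d).reshape(-1,2)
def cloud(c,R=None,t=None):
    "HxWx3 world points from range"
    R=c["R"] if R is None else R; t=c["t"] if t is None else t
    v,u=np.mgrid[0:480,0:640]; s=slopes(c,np.stack([u,v],-1)).reshape(480,640,2)
    z=np.asarray(c["range_z"],float)
    P=np.concatenate([s*z[...,None],z[...,None]],-1)
    P=(P-np.asarray(t))@np.asarray(R)
    P[z==0]=np.nan
    return P
def rect(P2):
    (c,wh,a)=cv2.minAreaRect((P2*1000).astype(np.float32)); return np.round(c,1),np.round(wh,1),round(a,1)
def wristRT(c,s):
    from scipy.spatial.transform import Rotation as Ro
    T=np.eye(4);T[:3,:3]=Ro.from_euler('xyz',s["tool_rot"]).as_matrix();T[:3,3]=s["tool_pos"]
    M=np.linalg.inv(T@np.asarray(c["T_tool_cam"])); return M[:3,:3],M[:3,3]
E
python3 - <<'E'
from h import *
c=np.load("top0.npz");P=cloud(c)
print("bench",np.nanmedian(P[330:420,420:520,2]))
def win(n,u0,u1,v0,v1,lo,hi):
    Q=P[v0:v1,u0:u1].reshape(-1,3);m=(Q[:,2]>lo)&(Q[:,2]<hi);Q=Q[m]
    if len(Q)>3: print(n,len(Q),rect(Q[:,:2]),np.round(np.median(Q,0),3))
win("docktop",165,230,235,295,.06,.09)
win("dockplate",165,230,235,295,.006,.015)
win("press cheek",285,350,205,300,.07,.09)
win("press base",285,350,225,300,.008,.016)
win("handle",275,345,190,220,.25,.30)
win("phone",230,275,270,340,.005,.015)
win("tipbox",170,240,175,235,.06,.1)
win("mat",360,415,285,340,.0015,.006)
win("rack",410,480,245,290,.05,.08)
# color mat
img=c["img"].astype(int)
m=np.zeros((480,640),np.uint8)
m[285:340,360:415]=(img[285:340,360:415].sum(-1)<360)
q=P[m>0];print("mat",rect(q[:,:2]),m.sum())
cv2.imwrite("pics/crop.png",cv2.resize(c["img"][180:310,160:360,::-1],None,fx=4,fy=4,interpolation=cv2.INTER_CUBIC))
E
```

```text
bench -0.0003614084187441657
docktop 601 (array([539.6, 333.6]), array([63.1, 74.2]), 76.1) [0.54  0.332 0.073]
dockplate 356 (array([537.1, 336. ]), array([174. , 160.9]), 88.7) [0.523 0.305 0.009]
press cheek 361 (array([556.9,   9.6]), array([158.8,  89.9]), 7.6) [ 0.536 -0.017  0.08 ]
press base 1343 (array([537. ,   9.6]), array([167.3, 190.8]), 84.8) [0.535 0.008 0.012]
handle 459 (array([644.8,  21.2]), array([ 21. , 129.7]), 6.9) [0.645 0.021 0.278]
phone 1290 (array([426.2, 189.1]), array([118.9, 184.6]), 89.5) [0.424 0.186 0.009]
tipbox 1630 (array([691.4, 306.6]), array([131.4,  89.4]), 76.5) [0.689 0.304 0.079]
mat 1060 (array([ 397.4, -173.4]), array([146.1, 143.9]), 88.7) [ 0.397 -0.175  0.003]
rack 158 (array([ 515.2, -328.6]), array([ 58.5, 114.6]), 4.3) [ 0.511 -0.337  0.066]
mat (array([ 397.2, -174.4]), array([147.2, 146. ]), 88.0) 3025
```

View pics/crop.png

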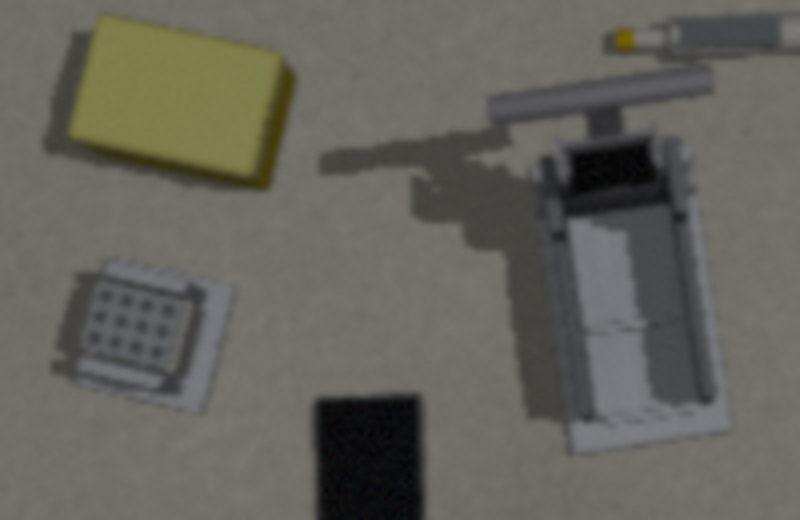

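```bash
python3 - <<'E'
import cell
from cell import *
from h import *
print([k for k in dir(cell) if not k.startswith('_')]); print(getattr(cell,"grasp_offset",None))
s=observe()
yaw=s["tool_rot"][2];ty=np.array([np.sin(yaw),-np.cos(yaw)]);tx=np.array([np.cos(yaw),np.sin(yaw)])
for n in("top","scene"):
    P=cloud(np.load(n+"0.npz")).reshape(-1,3);D=P-s["tool_pos"]
    m=(np.hypot(D[:,0],D[:,1])<.16)&(P[:,2]>.15);D=D[m];y=D[:,:2]@ty;x=D[:,:2]@tx
    for lo in np.arange(-.01,.2,.015):
        k=(D[:,2]>=lo)&(D[:,2]<lo+.015)
        if k.sum()>3: print(n,round(lo,3),k.sum(),"y",np.round([y[k].min(),y[k].max()],3),"x",np.round([x[k].min(),x[k].max()],3))
c=read_camera("wrist");cv2.imwrite("pics/w0.png",c["img"][:,:,::-1]);print(c["T_tool_cam"],c["fx"])
E
```

```text
['IKError', 'grasp_offset', 'hand_in', 'observe', 'read_camera']
0.0188
top 0.02 5 y [0.044 0.057] x [-0.011 -0.009]
top 0.065 106 y [-0.088  0.085] x [-0.038 -0.009]
top 0.08 303 y [-0.094  0.088] x [-0.039 -0.01 ]
top 0.095 850 y [-0.098  0.094] x [-0.039  0.026]
top 0.11 186 y [-0.097  0.09 ] x [-0.037  0.024]
top 0.125 46 y [-0.053 -0.007] x [-0.026  0.015]
top 0.14 48 y [-0.052  0.004] x [-0.037  0.008]
top 0.155 320 y [-0.053  0.014] x [-0.039  0.037]
top 0.17 97 y [-0.051  0.011] x [-0.038  0.032]
top 0.185 63 y [-0.04   0.008] x [-0.041  0.016]
top 0.2 98 y [-0.039  0.008] x [-0.041  0.032]
scene -0.01 8 y [-0.047  0.049] x [-0.013  0.01 ]
scene 0.005 86 y [-0.062  0.063] x [-0.014  0.014]
scene 0.02 125 y [-0.065  0.065] x [-0.015  0.013]
scene 0.035 142 y [-0.064  0.065] x [-0.014  0.012]
scene 0.05 89 y [-0.065  0.072] x [-0.014  0.013]
scene 0.065 196 y [-0.088  0.088] x [-0.042  0.019]
scene 0.08 528 y [-0.092  0.091] x [-0.04  0.02]
scene 0.095 731 y [-0.095  0.091] x [-0.04   0.035]
scene 0.11 495 y [-0.095  0.085] x [-0.039  0.038]
scene 0.125 244 y [-0.05   0.018] x [-0.027  0.027]
scene 0.14 195 y [-0.049  0.018] x [-0.026  0.022]
scene 0.155 257 y [-0.05   0.037] x [-0.041  0.031]
scene 0.17 317 y [-0.036  0.039] x [-0.041  0.024]
scene 0.185 187 y [-0.036  0.04 ] x [-0.042 -0.001]
scene 0.2 281 y [-0.038  0.04 ] x [-0.042 -0.001]
[[ 6.05346056e-04 -9.52484814e-01 -3.04585478e-01  8.33094341e-02]
 [ 9.99999532e-01  3.46712932e-04  9.03217621e-04  3.02681518e-04]
 [-7.54697343e-04 -3.04585882e-01  9.52484578e-01 -1.57543455e-01]
 [ 0.00000000e+00  0.00000000e+00  0.00000000e+00  1.00000000e+00]] 420.23206185633603
```

View pics/w0.png

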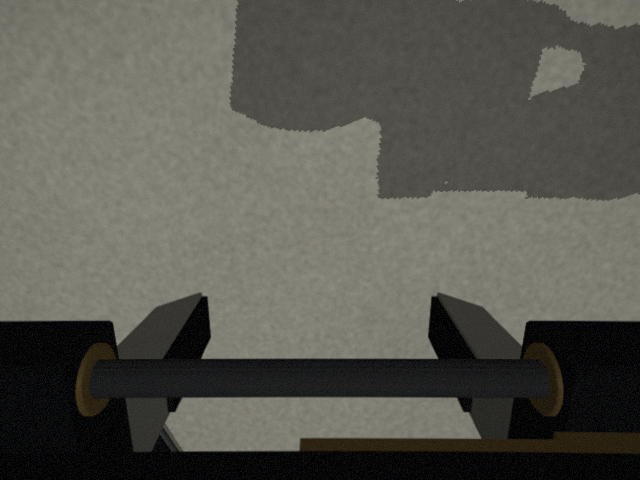

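The wrist view shows the two fingers at (180,350) and (460,350), with a motor cylinder at each side beyond |u-320|>200. The cylinders make the body wide along the closing line. With the block in the nest they would reach x = 95 mm, but the raised hinge cheeks start at 85 mm, so I'll check the profiles at both ends.

```bash
python3 - <<'E'
from h import *
import cell
s=cell.observe()
yaw=s["tool_rot"][2];ty=np.array([np.sin(yaw),-np.cos(yaw)]);tx=np.array([np.cos(yaw),np.sin(yaw)])
for n in("top","scene"):
    P=cloud(np.load(n+"0.npz")).reshape(-1,3);D=P-s["tool_pos"]
    m=(np.hypot(D[:,0],D[:,1])<.16)&(P[:,2]>.15);D=D[m];y=D[:,:2]@ty;x=D[:,:2]@tx
    for lo in np.arange(.055,.13,.01):
      for a,b in((-.1,-.085),(-.085,-.075),(-.075,-.06),(.06,.075),(.075,.085),(.085,.1)):
        k=(D[:,2]>=lo)&(D[:,2]<lo+.01)&(y>a)&(y<b)
        if k.sum()>2: print(n,round(lo,3),(a,b),k.sum(),"x",np.round([x[k].min(),x[k].max()],3))
# press frame, using yaw 7.6deg est
psi=np.radians(7.2);ex=np.array([np.cos(psi),np.sin(psi)]);ey=np.array([-ex[1],ex[0]])
hp=np.array([.645,.021])
for n in("top","scene"):
    P=cloud(np.load(n+"0.npz")).reshape(-1,3)
    d=P[:,:2]-hp;X=d@ex;Y=d@ey
    for zl in(.02,.05,.07,.085,.1,.12,.14,.17,.2,.23,.26):
      k=(abs(X+.08)<.13)&(abs(Y)<.075)&(P[:,2]>=zl)&(P[:,2]<zl+.015)
      if k.sum()>3:print(n,zl,k.sum(),np.round([X[k].min(),X[k].max(),Y[k].min(),Y[k].max()],3))
E
```

```text
top 0.065 (-0.1, -0.085) 3 x [-0.038 -0.033]
top 0.065 (-0.085, -0.075) 3 x [-0.038 -0.034]
top 0.065 (-0.075, -0.06) 3 x [-0.036 -0.036]
top 0.065 (0.06, 0.075) 4 x [-0.037 -0.037]
top 0.065 (0.075, 0.085) 5 x [-0.038 -0.034]
top 0.075 (-0.1, -0.085) 4 x [-0.038 -0.036]
top 0.075 (-0.085, -0.075) 6 x [-0.038 -0.035]
top 0.075 (-0.075, -0.06) 11 x [-0.038 -0.03 ]
top 0.075 (0.06, 0.075) 12 x [-0.038 -0.026]
top 0.075 (0.075, 0.085) 7 x [-0.038 -0.033]
top 0.085 (-0.1, -0.085) 6 x [-0.039 -0.029]
top 0.085 (-0.075, -0.06) 21 x [-0.037 -0.026]
top 0.085 (0.06, 0.075) 23 x [-0.038 -0.025]
top 0.085 (0.075, 0.085) 3 x [-0.038 -0.037]
top 0.085 (0.085, 0.1) 3 x [-0.038 -0.036]
top 0.095 (-0.1, -0.085) 60 x [-0.038  0.026]
top 0.095 (-0.085, -0.075) 29 x [-0.038  0.024]
top 0.095 (-0.075, -0.06) 50 x [-0.037  0.025]
top 0.095 (0.06, 0.075) 29 x [-0.038 -0.019]
top 0.095 (0.075, 0.085) 14 x [-0.039 -0.018]
top 0.095 (0.085, 0.1) 15 x [-0.038 -0.015]
top 0.105 (-0.1, -0.085) 139 x [-0.038  0.024]
top 0.105 (-0.085, -0.075) 125 x [-0.038  0.022]
top 0.105 (-0.075, -0.06) 152 x [-0.036  0.024]
[... 1785 characters left out ...]
top 0.1 136 [-0.054 -0.007 -0.05   0.049]
top 0.12 173 [-0.054 -0.004 -0.045  0.045]
top 0.2 36 [-0.044 -0.013 -0.031  0.03 ]
top 0.23 38 [-0.041 -0.009 -0.024  0.022]
top 0.26 109 [-0.009  0.011 -0.064  0.065]
scene 0.02 219 [-0.173 -0.002 -0.04   0.049]
scene 0.05 192 [-0.169 -0.002 -0.042  0.049]
scene 0.07 304 [-0.169 -0.002 -0.042  0.049]
scene 0.085 99 [-0.104 -0.001 -0.041  0.053]
scene 0.1 317 [-0.053 -0.002 -0.041  0.054]
scene 0.12 310 [-0.055 -0.002 -0.042  0.049]
scene 0.14 53 [-0.023 -0.011 -0.007  0.014]
scene 0.17 62 [-0.021 -0.006 -0.008  0.014]
scene 0.2 125 [-0.039 -0.001 -0.029  0.034]
scene 0.23 72 [-0.032  0.004 -0.007  0.025]
scene 0.26 249 [-0.003  0.013 -0.061  0.068]
```

The raised cheeks do start 85 mm behind the nest, so I'll check later whether the housings move in with the fingers. Now I check that the way to the dock is clear.

```bash
cat >> h.py <<'E'
def todelta(s,goal,ang=None):
    "tool-axes shift to world goal, twist so that the closing line lies at world angle ang (rad, mod pi)"
    from scipy.spatial.transform import Rotation as Ro
    R=Ro.from_euler('xyz',s["tool_rot"]).as_matrix()
    d=R.T@(np.asarray(goal)-s["tool_pos"]); tw=0
    if ang is not None:
        a=np.arctan2(R[1,1],R[0,1]); tw=-((ang-a+np.pi/2)%np.pi-np.pi/2)
    return np.round(d,4),round(tw,4)
E
python3 - <<'E'
from h import *
import cell
for n in("top","scene"):
    P=cloud(np.load(n+"0.npz")).reshape(-1,3)
    k=(P[:,2]>.1)&(P[:,0]>.38)&(P[:,0]<.75)&(P[:,1]>.15)&(P[:,1]<.6)
    Q=P[k];print(n,len(Q)); 
    if len(Q):print(np.round([Q.min(0),Q.max(0)],3), np.round(Q[np.argmin(Q[:,1])],3))
print(todelta(cell.observe(),[.54,.334,.227],np.radians(76.1)))
E
```

```text
top 3048
[[0.508 0.51  0.1  ]
 [0.74  0.6   0.208]] [0.574 0.51  0.169]
scene 5658
[[0.521 0.513 0.1  ]
 [0.736 0.6   0.205]] [0.57  0.513 0.157]
(array([-0.3659, -0.0058, -0.0008]), np.float64(-0.1602))
```

Clear (the nearest tall thing is at y > 0.51).

{"method": "step_arm", "body": {"plan": [[-1,-0.04,0,0,-0.02],[-1,-0.08,0,0,-0.04],[-1,-0.13,0,0,-0.08],[-1,-0.18,-0.003,0,-0.12],[-1,-0.23,-0.005,0,-0.16],[-1,-0.28,-0.006,0,-0.16],[-1,-0.32,-0.006,0,-0.16],[-1,-0.35,-0.006,0,-0.16],[-1,-0.366,-0.006,0,-0.16],[-1,-0.366,-0.006,0,-0.16],[-1,-0.366,-0.006,0,-0.16]], "grip_force": 30}}

```text
time: 1.52
tool_pos: [0.5391, 0.3347, 0.2267]
tool_rot: [3.142, -0.001, 2.9]
contact_force: [-0.3, 0.6, 0.2]
opening: 0.0919
grip_force: 0.0
```

```bash
python3 - <<'E'
from h import *
import cell
s=cell.observe();c=cell.read_camera("wrist");print(s["tool_pos"],s["tool_rot"],s["contact_force"])
cv2.imwrite("pics/w1.png",c["img"][:,:,::-1]);np.savez("w1.npz",**c)
P=cloud(c,*wristRT(c,s)).reshape(-1,3)
k=(abs(P[:,0]-.54)<.08)&(abs(P[:,1]-.334)<.08)
for lo,hi in((.006,.014),(.064,.0755),(.0755,.082)):
    q=P[k&(P[:,2]>lo)&(P[:,2]<hi)];print(lo,len(q),rect(q[:,:2]) if len(q)>3 else'')
q=P[k&(P[:,2]>.05)];print(np.histogram(q[:,2],bins=np.arange(.05,.09,.003)))
E
```

```text
[0.53912179 0.33465944 0.22671831] [ 3.14157634e+00 -6.83440851e-04  2.89968298e+00] [-0.32984181  0.59494402  0.16606962]
0.006 2853 (array([538.5, 336.5]), array([91. , 89.3]), 75.3)
0.064 5131 (array([539.2, 338.3]), array([60.8, 74.3]), 75.8)
0.0755 1853 (array([538.7, 336.6]), array([56. , 73.9]), 75.4)
(array([  43,   77,  391,  102,  106,  164,  318, 4365,  857, 1244,    1,
          0,    0]), array([0.05 , 0.053, 0.056, 0.059, 0.062, 0.065, 0.068, 0.071, 0.074,
       0.077, 0.08 , 0.083, 0.086, 0.089]))
```

View pics/w1.png

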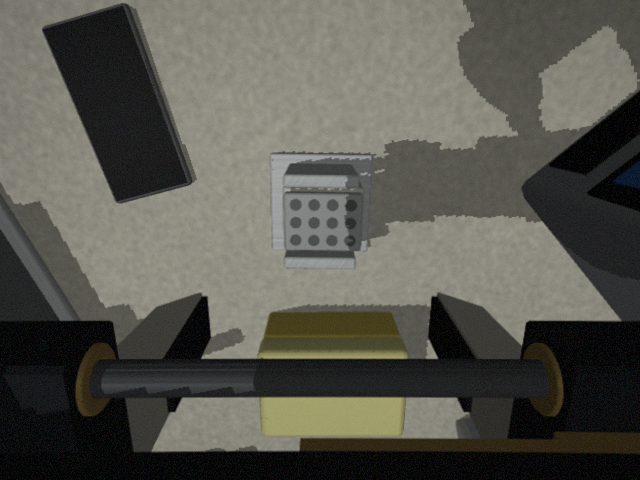

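The wrist picture shows the block at about (322,222) in the dock, walls above and below it, its two open y ends left and right. The range cloud puts the dock at (0.5386, 0.3365), with plate 90 x 90 mm, walls 56 x 74 mm and the closing line at 75.4°, all as expected. Going down to grip it.

{"method": "step_arm", "body": {"plan": [[-1,0.0005,0.0025,0.03,0.012],[-1,0.0005,0.0025,0.07,0.012],[-1,0.0005,0.0025,0.11,0.012],[-1,0.0005,0.0025,0.14,0.012],[-1,0.0005,0.0025,0.165,0.012],[-1,0.0005,0.0025,0.185,0.012],[-1,0.0005,0.0025,0.197,0.012],[-1,0.0005,0.0025,0.205,0.012],[-1,0.0005,0.0025,0.205,0.012],[0.2,0.0005,0.0025,0.205,0.012],[0.2,0.0005,0.0025,0.205,0.012],[0.2,0.0005,0.0025,0.205,0.012],[0.2,0.0005,0.0025,0.205,0.012],[0.2,0.0005,0.0025,0.205,0.012],[0.2,0.0005,0.0025,0.205,0.012],[0.2,0.0005,0.0025,0.205,0.012]], "grip_force": 25}}

```text
time: 3.58
tool_pos: [0.5405, 0.3367, 0.0221]
tool_rot: [3.141, 0.001, 2.887]
contact_force: [-0.2, -0.2, 4.1]
opening: 0.0643
grip_force: 25.0
```

{"method": "step_arm", "body": {"plan": [[0.2,0,0,-0.005,0],[0.2,0,0,-0.015,0],[0.2,0,0,-0.03,0],[0.2,0,0,-0.05,0],[0.2,0,0,-0.07,0],[0.2,0,0,-0.09,0],[0.2,0,0,-0.11,0],[0.2,0,0,-0.13,0],[0.2,0,0,-0.14,0],[0.2,0,0,-0.14,0]]}}

```text
time: 4.82
tool_pos: [0.5405, 0.3367, 0.1627]
tool_rot: [3.14, 0.001, 2.887]
contact_force: [0.8, -0.3, -3.7]
opening: 0.0636
grip_force: 25.0
```

```bash
python3 - <<'E'
from h import *
import cell
s=cell.observe();c=cell.read_camera("scene");w=cell.read_camera("wrist")
print(s["tool_pos"],s["opening"],s["grip_force"])
yaw=s["tool_rot"][2];ty=np.array([np.sin(yaw),-np.cos(yaw)]);tx=np.array([np.cos(yaw),np.sin(yaw)])
D=cloud(c).reshape(-1,3)-s["tool_pos"];y=D[:,:2]@ty;x=D[:,:2]@tx
for lo in np.arange(0,.13,.012):
    k=(D[:,2]>=lo)&(D[:,2]<lo+.012)&(abs(y)<.12)&(abs(x)<.05)
    if k.sum()>3: print(round(lo,3),k.sum(),"y",np.round([y[k].min(),y[k].max()],3),"x",np.round([x[k].min(),x[k].max()],3))
P=cloud(w,*wristRT(w,s)).reshape(-1,3)
D=P-s["tool_pos"];k=(abs(D[:,:2]@tx)<.04)&(abs(D[:,:2]@ty)<.04)&(abs(D[:,2])<.06)
q=P[k];top=np.median(q[:,2]);m=q[abs(q[:,2]-top)<.003];print("mat top",top,rect(m[:,:2]))
from numpy import degrees
print("dock box:",todelta(s,[.4,-.174,s["tool_pos"][2]],None),degrees(yaw-np.pi/2))
E
```

```text
[0.54053535 0.33670847 0.16274067] 0.06358903955202705 24.99912053346634
0.0 209 y [-0.047  0.046] x [-0.027 -0.007]
0.012 253 y [-0.049  0.05 ] x [-0.027  0.011]
0.024 302 y [-0.049  0.051] x [-0.026  0.01 ]
0.036 299 y [-0.05   0.052] x [-0.026  0.009]
0.048 412 y [-0.049  0.05 ] x [-0.026  0.025]
0.06 68 y [-0.085  0.088] x [-0.036  0.014]
0.072 494 y [-0.088  0.088] x [-0.039  0.028]
0.084 629 y [-0.091  0.094] x [-0.038  0.028]
0.096 714 y [-0.093  0.096] x [-0.039  0.039]
0.108 1353 y [-0.095  0.095] x [-0.037  0.04 ]
0.12 264 y [-0.05   0.018] x [-0.024  0.03 ]
mat top 0.2112878533750773 (array([536.7, 337.9]), array([79.9, 42.7]), 77.0)
dock box: (array([ 0.0073, -0.5296, -0.0006]), 0) 75.40232039692522
```

The housings don't move with the fingers: the body is still ±95 mm. So I can't set the block down centred over the nest. I'll release it about 15 mm forward, with its rear edge leaning down behind the front ridge, then push it home with shut fingers. First, the regrip on the bench mat.

{"method": "step_arm", "body": {"plan": [[0.2,0,-0.015,0,0],[0.2,0,-0.04,0,0],[0.2,0.001,-0.08,0,-0.05],[0.2,0.002,-0.12,0,-0.1],[0.2,0.003,-0.16,0,-0.15],[0.2,0.004,-0.2,0,-0.2],[0.2,0.004,-0.24,0,-0.25],[0.2,0.005,-0.28,0,-0.3],[0.2,0.005,-0.32,0,-0.35],[0.2,0.006,-0.36,0,-0.38],[0.2,0.006,-0.4,0,-0.38],[0.2,0.007,-0.44,0,-0.38],[0.2,0.007,-0.48,0,-0.38],[0.2,0.007,-0.51,0,-0.38],[0.2,0.007,-0.525,0,-0.38],[0.2,0.007,-0.53,0.02,-0.38],[0.2,0.007,-0.53,0.05,-0.38],[0.2,0.007,-0.53,0.08,-0.38],[0.2,0.007,-0.53,0.1,-0.38],[0.2,0.007,-0.53,0.115,-0.38]]}}

```text
time: 7.42
tool_pos: [0.3993, -0.1738, 0.0457]
tool_rot: [3.14, -0.001, -3.016]
contact_force: [0.3, -0.9, -2.5]
opening: 0.0637
grip_force: 25.0
```

{"method": "step_arm", "body": {"plan": [[0.2,0,0,0.01,0],[0.2,0,0,0.02,0],[0.2,0,0,0.026,0],[0.2,0,0,0.03,0],[0.2,0,0,0.0305,0],[0,0,0,0.0305,0],[-0.5,0,0,0.0305,0],[-1,0,0,0.0305,0],[-1,0,0,0.0305,0],[-1,0,0,0.0305,0],[-1,0,0,0.02,0],[-1,0,0,0,0],[-1,0,0,-0.03,0],[-1,0,0,-0.06,0.1],[-1,0,0,-0.09,0.28],[-1,0,0,-0.11,0.46],[-1,0,0,-0.12,0.64],[-1,0,0,-0.12,0.82],[-1,0,0,-0.12,1.0],[-1,0,0,-0.12,1.18]]}}

```text
time: 9.93
tool_pos: [0.3998, -0.1745, 0.1674]
tool_rot: [3.141, 0.001, 2.081]
contact_force: [0.2, 0.5, 0.2]
opening: 0.0916
grip_force: 0.0
```

{"method": "step_arm", "body": {"plan": [[-1,0,0,0,0.18],[-1,0,0,0,0.34],[-1,0,0,0,0.39],[-1,0,0,0,0.39],[-1,0,0,0,0.39]]}}

```text
time: 10.55
tool_pos: [0.3999, -0.1745, 0.167]
tool_rot: [3.141, 0.0, 1.698]
contact_force: [0.1, -0.2, 0.5]
opening: 0.0913
grip_force: 0.0
```

```bash
python3 - <<'E'
from h import *
import cell
s=cell.observe();w=cell.read_camera("wrist")
print(s["tool_pos"],s["tool_rot"],s["opening"],s["contact_force"])
cv2.imwrite("pics/w2.png",w["img"][:,:,::-1])
P=cloud(w,*wristRT(w,s)).reshape(-1,3);D=P-s["tool_pos"]
k=(np.hypot(D[:,0],D[:,1])<.06)
print(np.histogram(P[k][:,2],bins=np.arange(-.003,.09,.003)))
for lo,hi in((.044,.054),(.062,.072)):
    q=P[k&(P[:,2]>lo)&(P[:,2]<hi)];print(lo,len(q),rect(q[:,:2]),np.median(q[:,2]))
    r=rect(q[:,:2]);g=[*(r[0]/1000),s["tool_pos"][2]];print(todelta(s,g,np.radians(r[2])),todelta(s,g,np.radians(r[2]+90)))
E
```

```text
[ 0.39986437 -0.17452488  0.16701372] [3.14130646e+00 1.44132428e-04 1.69789522e+00] 0.09132522597652425 [ 0.1474232  -0.20311468  0.54361865]
(array([ 424, 7256, 2047,   59,   26,   43,   63,   22,   51,   65,   46,
         37,   56,   70,   58,   45,   71,  600,   71,    0,    1,   79,
       4862, 1399,    0,    0,    0,    0,    0,    0]), array([-0.003,  0.   ,  0.003,  0.006,  0.009,  0.012,  0.015,  0.018,
        0.021,  0.024,  0.027,  0.03 ,  0.033,  0.036,  0.039,  0.042,
        0.045,  0.048,  0.051,  0.054,  0.057,  0.06 ,  0.063,  0.066,
        0.069,  0.072,  0.075,  0.078,  0.081,  0.084,  0.087]))
0.044 768 (array([ 399.4, -172.6]), array([50.8, 62. ]), 7.4) 0.049787060816429834
(array([ 0.002 , -0.0002, -0.    ]), np.float64(-0.0021)) (array([ 0.002 , -0.0002, -0.    ]), np.float64(1.5687))
0.062 6314 (array([ 399.5, -173.7]), array([46.7, 60.1]), 7.2) 0.06543508250205803
(array([ 0.0009, -0.0003, -0.    ]), np.float64(0.0014)) (array([ 0.0009, -0.0003, -0.    ]), np.float64(-1.5694))
```

View pics/w2.png

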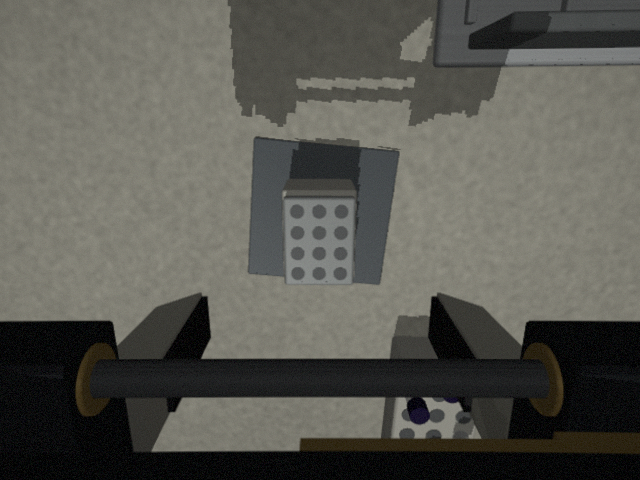

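The block stands upright on the mat at (320,238), 50 mm sides left and right. Its position is (0.3995, −0.1735) and my closing line is within 0.1° of it. Regripping across x.

{"method": "step_arm", "body": {"plan": [[-1,0.001,0,0.03,0],[-1,0.001,0,0.07,0],[-1,0.001,0,0.1,0],[-1,0.001,0,0.125,0],[-1,0.001,0,0.14,0],[-1,0.001,0,0.149,0],[-1,0.001,0,0.149,0],[0.3,0.001,0,0.149,0],[0.5,0.001,0,0.149,0],[0.5,0.001,0,0.149,0],[0.5,0.001,0,0.149,0],[0.5,0.001,0,0.149,0],[0.5,0.001,0,0.149,0],[0.5,0.001,0,0.149,0],[0.5,0.001,0,0.149,0]]}}

```text
time: 12.48
tool_pos: [0.3998, -0.1736, 0.0178]
tool_rot: [3.141, 0.0, 1.697]
contact_force: [0.8, -0.0, 3.1]
opening: 0.0498
grip_force: 25.0
```

```bash
python3 - <<'E'
from h import *
import cell
s=cell.observe();print(s["opening"],s["grip_force"])
g=[.487,.001];print(todelta(s,[*g,.2],np.radians(7.2)))
# press base outline by cloud of the top view: base 110 x 200 at z 12, use low heights and fit
P=cloud(np.load("top0.npz")).reshape(-1,3)
psi=np.radians(7.2);ex=np.array([np.cos(psi),np.sin(psi)]);ey=np.array([-ex[1],ex[0]])
E
```

```text
0.04984826172829511 24.999336004257202
(array([ 0.1622,  0.1085, -0.1822]), np.float64(0.0004))
```

{"method": "step_arm", "body": {"plan": [[0.5,0,0,-0.006,0],[0.5,0,0,-0.02,0],[0.5,0,0,-0.05,0],[0.5,0,0,-0.09,0],[0.5,0,0,-0.13,0],[0.5,0.01,0.005,-0.17,0],[0.5,0.03,0.015,-0.19,0],[0.5,0.06,0.03,-0.2,0],[0.5,0.1,0.045,-0.2,0],[0.5,0.13,0.058,-0.2,0],[0.5,0.15,0.066,-0.2,0],[0.5,0.16,0.07,-0.2,0],[0.5,0.162,0.071,-0.2,0],[0.5,0.162,0.071,-0.2,0]]}}

```text
time: 14.22
tool_pos: [0.4497, -0.0044, 0.2176]
tool_rot: [-3.141, 0.0, 1.696]
contact_force: [-0.0, 0.1, -3.2]
opening: 0.0498
grip_force: 25.0
```

```bash
python3 - <<'E'
from h import *
import cell
s=cell.observe();w=cell.read_camera("wrist");c=cell.read_camera("top");np.savez("w3.npz",**w,tp=s["tool_pos"],tr=s["tool_rot"])
print(s["tool_pos"],s["tool_rot"],s["opening"],s["contact_force"])
cv2.imwrite("pics/w3.png",w["img"][:,:,::-1])
P=cloud(w,*wristRT(w,s)).reshape(-1,3)
psi=np.radians(7.2);ex=np.array([np.cos(psi),np.sin(psi)]);ey=np.array([-ex[1],ex[0]]);o=np.array([.507,.0035])
for n,Q in(("w",P),("top0",cloud(np.load("top0.npz")).reshape(-1,3)),("scene0",cloud(np.load("scene0.npz")).reshape(-1,3))):
    X=(Q[:,:2]-o)@ex;Y=(Q[:,:2]-o)@ey;Z=Q[:,2]
    near=(abs(Y)<.07)&(X>-.07)&(X<.16)
    for nm,a,b,sel in(("cheek+",.076,.084,(Y>0.025)&(X<.08)),("cheek-",.076,.084,(Y<-0.025)&(X<.08)),("hinge",.124,.134,X>.05),("base",.009,.0145,X<2),("ridge",.0165,.022,abs(Y)<.033)):
        k=near&sel&(Z>a)&(Z<b)
        if k.sum()>20:
            m=np.polyfit(X[k],Y[k],1)[0] if "cheek" in nm else 0
            print(n,nm,k.sum(),"X",np.round(np.percentile(X[k],[1,99]),4),"Y",np.round(np.percentile(Y[k],[1,50,99]),4),"slope",round(m,4))
E
```

```text
[ 0.44967663 -0.00442823  0.21761586] [-3.14120892e+00  1.29639649e-04  1.69644324e+00] 0.049811805458819435 [-0.02367023  0.06956832 -3.1810148 ]
w cheek+ 2279 X [-0.028   0.0787] Y [0.0379 0.0431 0.0478] slope 0.0031
w cheek- 1398 X [-0.002   0.0792] Y [-0.0409 -0.0355 -0.0316] slope 0.0004
w hinge 3324 X [0.0856 0.1331] Y [-0.0411  0.0082  0.0483] slope 0
w base 16977 X [-0.0472  0.145 ] Y [-0.0318  0.0062  0.0572] slope 0
w ridge 1226 X [-0.0328  0.1292] Y [-0.0323 -0.0056  0.0316] slope 0
top0 cheek+ 119 X [-0.0288  0.0782] Y [0.0347 0.0398 0.0444] slope 0.0058
top0 cheek- 127 X [-0.0283  0.0791] Y [-0.0452 -0.0401 -0.0353] slope 0.0002
top0 hinge 140 X [0.0863 0.1346] Y [-0.0448  0.0002  0.0446] slope 0
top0 base 1011 X [-0.0483  0.1438] Y [-0.0544 -0.0004  0.0539] slope 0
top0 ridge 166 X [-0.0435  0.1013] Y [-0.0317 -0.0005  0.0313] slope 0
scene0 cheek+ 142 X [-0.0279  0.075 ] Y [0.0378 0.0442 0.0481] slope 0.0258
scene0 cheek- 28 X [-0.0183  0.0651] Y [-0.0422 -0.0379 -0.032 ] slope -0.0485
scene0 hinge 248 X [0.0866 0.1361] Y [-0.0416  0.0111  0.0481] slope 0
scene0 base 1432 X [-0.0467  0.151 ] Y [-0.0483  0.0028  0.0578] slope 0
scene0 ridge 67 X [-0.0337  0.1322] Y [-0.0329 -0.0154  0.0201] slope 0
```

View pics/w3.png

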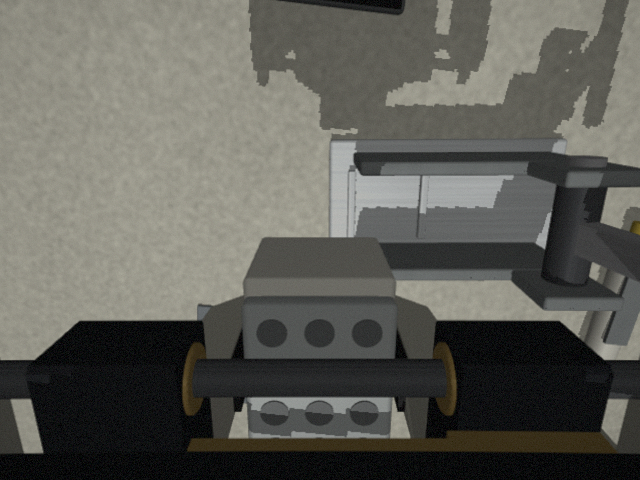

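The wrist view shows the block held at (320,330), the nest ridges as lines at (350,200) and (420,205), the cheeks at v≈160 and 260 and the hinge post at (570,230). Three views, corrected by the biases seen at the dock and mat, put the nest about 3 mm to +y of my first estimate. I move over the forward spot and lower it part-way.

{"method": "step_arm", "body": {"plan": [[0.5,0.001,0.01,0,0],[0.5,0.002,0.025,0,0],[0.5,0.0039,0.038,0.01,0],[0.5,0.0039,0.0435,0.03,0],[0.5,0.0039,0.0438,0.06,0],[0.5,0.0039,0.0438,0.085,0],[0.5,0.0039,0.0438,0.105,0],[0.5,0.0039,0.0438,0.115,0],[0.5,0.0039,0.0438,0.12,0],[0.5,0.0039,0.0438,0.125,0],[0.5,0.0039,0.0438,0.13,0],[0.5,0.0039,0.0438,0.135,0],[0.5,0.0039,0.0438,0.14,0],[0.5,0.0039,0.0438,0.14,0]]}}

```text
time: 16.08
tool_pos: [0.4926, 0.0055, 0.0774]
tool_rot: [-3.141, -0.0, 1.697]
contact_force: [0.3, -0.4, -3.0]
opening: 0.0499
grip_force: 25.0
```

```bash
python3 - <<'E'
from h import *
import cell
s=cell.observe();w=cell.read_camera("wrist")
print(s["tool_pos"],s["tool_rot"],s["contact_force"],s["torque"])
cv2.imwrite("pics/w4.png",w["img"][200:480,100:540][:,:,::-1])
E
```

```text
[0.49255917 0.00547678 0.07735054] [-3.14091970e+00 -2.81772243e-04  1.69674423e+00] [ 0.28506287 -0.44514716 -2.9649593 ] [-0.07776283  0.05132637  0.01187885]
```

View pics/w4.png

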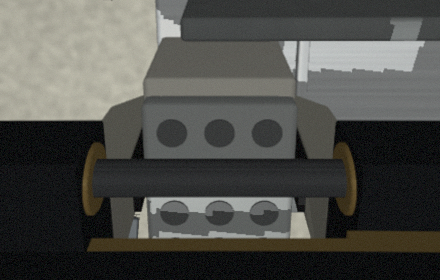

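The block is between the cheeks, with a visible gap to the upper one at crop (240,40) and no side force. I continue down onto the ridge.

{"method": "step_arm", "body": {"plan": [[0.5,0,0,0.006,0],[0.5,0,0,0.014,0],[0.5,0,0,0.022,0],[0.5,0,0,0.029,0],[0.5,0,0,0.034,0],[0.5,0,0,0.037,0],[0.5,0,0,0.039,0],[0.5,0,0,0.0405,0],[0.5,0,0,0.0405,0]]}}

```text
time: 17.25
tool_pos: [0.4928, 0.0055, 0.0372]
tool_rot: [3.141, -0.0, 1.697]
contact_force: [0.2, 0.7, -3.7]
opening: 0.0498
grip_force: 25.0
```

{"method": "step_arm", "body": {"plan": [[0.5,0,0,0.001,0],[0.5,0,0,0.0018,0],[0.5,0,0,0.0018,0]]}}

```text
time: 17.62
tool_pos: [0.4928, 0.0055, 0.0354]
tool_rot: [-3.142, -0.0, 1.697]
contact_force: [-0.5, -0.9, -3.8]
opening: 0.0499
grip_force: 25.0
```

{"method": "step_arm", "body": {"plan": [[0.5,0,0,0,0],[0.5,0,0,0,0],[0,0,0,0,0],[-0.1,0,0,0,0],[-0.15,0,0,0,0],[-0.2,0,0,0,0],[-0.3,0,0,0,0],[-0.5,0,0,0,0],[-0.8,0,0,0,0],[-0.8,0,0,0,0]], "grip_force": 3}}

```text
time: 18.88
tool_pos: [0.4927, 0.0055, 0.0354]
tool_rot: [-3.141, -0.0, 1.697]
contact_force: [-0.3, -0.3, 0.0]
opening: 0.0813
grip_force: 0.0
```

```bash
cat > look.py <<'E'
from h import *
import cell
psi=np.radians(7.2);ex=np.array([np.cos(psi),np.sin(psi)]);ey=np.array([-ex[1],ex[0]]);o=np.array([.507,.0035])
def P2(Q): return (Q[:,:2]-o)@ex,(Q[:,:2]-o)@ey,Q[:,2]
def blk(n):
    c=cell.read_camera(n);s=cell.observe()
    Q=cloud(c,*(wristRT(c,s) if n=="wrist" else (None,None))).reshape(-1,3)
    X,Y,Z=P2(Q);k=(abs(Y-.003)<.028)&(X>-.055)&(X<.04)&(Z>.052)&(Z<.1)
    if k.sum()<20: print(n,"few",k.sum());return c
    z=np.histogram(Z[k],bins=np.arange(.052,.1,.002));print(n,k.sum(),"X",np.round(np.percentile(X[k],[1,50,99]),4),"Y",np.round(np.percentile(Y[k],[1,50,99]),4),z[0],
      "plane",np.round(np.linalg.lstsq(np.c_[X[k],Y[k],np.ones(k.sum())],Z[k],rcond=None)[0],3))
    return c
if __name__=="__main__":
    s=cell.observe();print(s["tool_pos"],s["opening"],s["contact_force"],s["time"])
    for n in("wrist","scene","top"): blk(n)
E
python3 look.py
```

```text
[0.49270984 0.00548863 0.03541624] 0.08129554898058872 [-0.31850003 -0.33776418  0.01232371] 18.875
wrist 19388 X [-0.0548  0.0007  0.0386] Y [-0.0202  0.0146  0.0307] [ 263  270  291  318  396  385  390  795  781  194  858 2495 3001 3279
 3214 1507   74   93  106  134  130  134  128  152] plane [ 0.011 -0.06   0.077]
scene 35 X [-0.0548 -0.0205  0.0387] Y [-0.0072  0.0154  0.0308] [0 1 3 1 5 2 1 0 2 0 0 0 2 1 2 9 5 1 0 0 0 0 0 0] plane [-0.228 -0.129  0.073]
top few 0
```

{"method": "step_arm", "body": {"plan": [[-0.8,0,0,-0.01,0],[-0.8,0,0,-0.03,0],[-0.8,0,0,-0.06,0],[-0.8,0,0,-0.09,0],[-0.8,0,0,-0.115,0],[-0.8,0,0,-0.125,0],[0,0,-0.01,-0.125,0],[1,0,-0.03,-0.125,0],[1,0,-0.045,-0.125,0],[1,0,-0.055,-0.125,0],[1,0,-0.06,-0.125,0],[1,0,-0.06,-0.125,0]]}}

```text
time: 20.52
tool_pos: [0.4333, -0.0021, 0.1605]
tool_rot: [3.141, -0.0, 1.697]
contact_force: [0.2, 0.6, 0.1]
opening: 0.027
grip_force: 0.0
```

```bash
python3 look.py; python3 - <<'E'
from h import *
import cell
w=cell.read_camera("wrist");cv2.imwrite("pics/w5.png",w["img"][:,:,::-1])
E
```

```text
[ 0.43332675 -0.00214227  0.16046195] 0.026961932052250007 [0.18355573 0.56362432 0.08410752] 20.525
wrist 7894 X [-0.0313 -0.0088  0.0201] Y [-0.0242  0.0044  0.0305] [  88   90   92  116   92  107  105  466  413    6  317 1000 1306 1480
 1467  744    5    0    0    0    0    0    0    0] plane [0.136 0.003 0.077]
scene 481 X [-0.0232  0.0063  0.0214] Y [-0.0236  0.0048  0.0303] [10  4 13 17 23 14  0  3  7 13 16 43 72 81 85 50 29  1  0  0  0  0  0  0] plane [-0.43   0.013  0.077]
top few 19
```

View pics/w5.png

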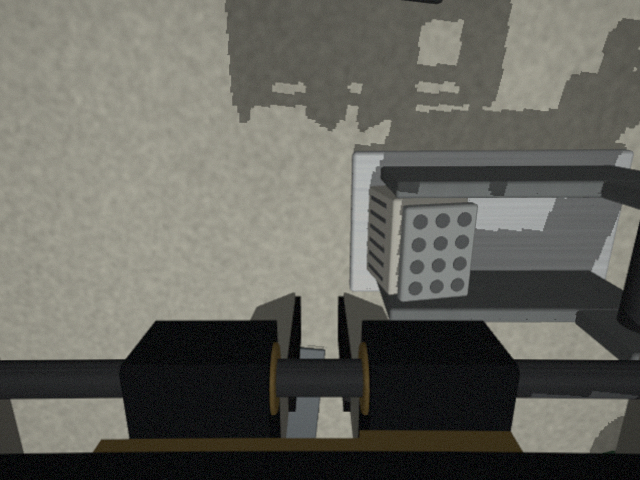

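As planned, the block lies tilted back over the front ridge: mat top at (437,252), ribbed front face at (380,235), between the cheeks. Now I go down in front of it with shut fingers and push it in gently.

{"method": "step_arm", "body": {"plan": [[1,0,0,0.03,0],[1,0,0,0.065,0],[1,0,0,0.095,0],[1,0,0,0.115,0],[1,0,0,0.125,0],[1,0,0,0.1285,0],[1,0,0,0.1285,0],[1,0,0.004,0.1285,0],[1,0,0.008,0.1285,0],[1,0,0.011,0.1285,0],[1,0,0.013,0.1285,0],[1,0,0.015,0.1285,0],[1,0,0.017,0.1285,0],[1,0,0.019,0.1285,0]]}}

```text
time: 22.48
tool_pos: [0.4523, 0.0003, 0.0319]
tool_rot: [-3.142, -0.0, 1.697]
contact_force: [0.5, 0.4, -0.2]
opening: 0.0005
grip_force: 0.0
```

```bash
python3 look.py
```

```text
[4.52250412e-01 3.38099684e-04 3.19001251e-02] 0.0005063465719555287 [ 0.54366241  0.3563334  -0.2358609 ] 22.475
wrist 11757 X [-0.0533  0.0028  0.0247] Y [-0.0215  0.0182  0.0309] [ 203  180  116  151  237  262  263  463  294   22  554 2225 3009 2493
  746   89   12    3    0    0    0    7   76  352] plane [ 0.222 -0.023  0.076]
scene 226 X [-0.0202  0.0164  0.0295] Y [-0.0189  0.0046  0.0307] [ 4  9 16 16 22  9  3  2  6 17 15 44 36 17  1  2  0  0  0  0  0  0  3  4] plane [0.017 0.103 0.069]
top few 13
```

{"method": "step_arm", "body": {"plan": [[1,0,0.002,0,0],[1,0,0.004,0,0],[1,0,0.006,0,0],[1,0,0.008,0,0],[1,0,0.009,0,0],[1,0,0.01,0,0],[1,0,0.01,0,0]]}}

```text
time: 23.5
tool_pos: [0.4621, 0.0016, 0.0319]
tool_rot: [3.142, -0.0, 1.697]
contact_force: [-2.3, -0.9, 0.6]
opening: 0.0005
grip_force: 1.2
```

```bash
python3 look.py
```

```text
[0.46209897 0.0015928  0.03190574] 0.0004832426700362973 [-2.27933785 -0.89067265  0.60638306] 23.5
wrist 10863 X [-0.0483  0.0098  0.0342] Y [-0.0217  0.0174  0.0309] [ 277  187  128  177  246  279  281  478  295   45  665 2360 2944 1642
  319   39   26   13    0    0    0   10  109  343] plane [ 0.214 -0.028  0.074]
scene 179 X [-0.0152  0.0225  0.0371] Y [-0.0163  0.0038  0.0307] [ 3 13  4 10 28  8  4  1  3 12 16 27 34  6  3  3  1  0  0  0  0  1  1  1] plane [0.006 0.197 0.068]
top few 5
```

{"method": "step_arm", "body": {"plan": [[1,0,-0.002,0,0],[1,0,-0.006,0,0],[1,0,-0.015,0,0],[1,0,-0.03,-0.005,0],[1,0,-0.04,-0.02,0],[1,0,-0.04,-0.05,0],[1,0,-0.04,-0.09,0],[1,0,-0.04,-0.12,0],[1,0,-0.04,-0.13,0],[1,0,-0.04,-0.13,0]]}}

```text
time: 24.9
tool_pos: [0.422, -0.0035, 0.1619]
tool_rot: [3.141, 0.0, 1.697]
contact_force: [0.2, -0.2, -1.2]
opening: 0.0001
grip_force: 0.0
```

```bash
python3 look.py; python3 - <<'E'
from h import *
import cell
w=cell.read_camera("wrist");s=cell.read_camera("scene")
a=w["img"][100:340,300:640];b=cv2.resize(s["img"][210:350,270:400],(340,366),interpolation=cv2.INTER_CUBIC)
im=np.zeros((366,690,3),np.uint8);im[:240,:340]=a;im[:366,350:690]=b
cv2.imwrite("pics/w6.png",im[:,:,::-1])
E
```

```text
[ 0.42195166 -0.00351419  0.16185863] 0.00010076703642239248 [ 0.23830911 -0.21921947 -1.20312937] 24.9
wrist 7833 X [-0.0274 -0.0059  0.0232] Y [-0.0242  0.0044  0.0305] [  95  113  110  101  115  108  400  514    6   33  564 1463 1518 1588
 1094   11    0    0    0    0    0    0    0    0] plane [0.145 0.002 0.075]
scene 468 X [-0.0195  0.0088  0.0258] Y [-0.0236  0.0038  0.0303] [  7  10   9  14  16  14   4   2   1  13  19  38  83 102  75  49  10   2
   0   0   0   0   0   0] plane [-0.386  0.051  0.078]
top 28 X [-0.0167 -0.0103 -0.0073] Y [-0.0192 -0.0089  0.011 ] [0 0 0 0 0 0 0 0 0 1 1 1 3 4 7 5 3 3 0 0 0 0 0 0] plane [ 0.037 -0.076  0.081]
```

View pics/w6.png

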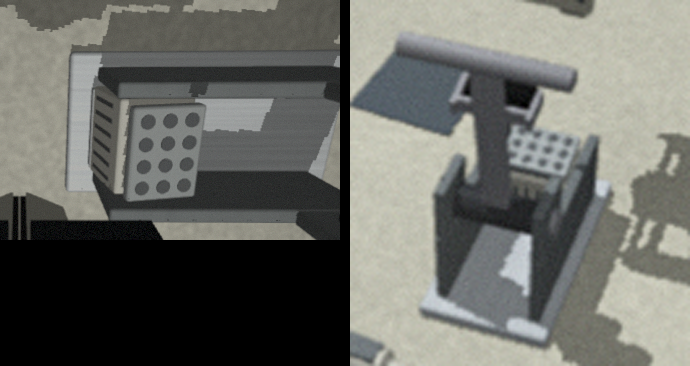

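The wrist crop (left) and scene crop (right) show the block still tilted on the ridge, only 3–4 mm further in. The finger's back touches it too high, so it tips instead of sliding. I'll turn the gripper 90° and push low with the flat side of the shut fingertips.

{"method": "step_arm", "body": {"plan": [[1,0,0.002,0,-0.18],[1,0,0.005,0,-0.36],[1,0,0.008,0,-0.54],[1,0,0.012,0,-0.72],[1,0,0.015,0,-0.9],[1,0,0.018,0,-1.08],[1,0,0.02,0.02,-1.26],[1,0,0.02,0.04,-1.44],[1,0,0.02,0.06,-1.57],[1,0,0.02,0.085,-1.57],[1,0,0.02,0.105,-1.57],[1,0,0.02,0.12,-1.57],[1,0,0.02,0.132,-1.57],[1,0,0.02,0.139,-1.57],[1,0,0.02,0.139,-1.57],[1,0,0.023,0.139,-1.57],[1,0,0.026,0.139,-1.57],[1,0,0.029,0.139,-1.57],[1,0,0.032,0.139,-1.57]]}}

```text
time: 27.52
tool_pos: [0.4545, 0.0006, 0.0231]
tool_rot: [-3.142, 0.0, -3.016]
contact_force: [-0.3, -0.4, 0.1]
opening: 0.0002
grip_force: 0.0
```

```bash
python3 look.py
```

```text
[0.4544829  0.0006023  0.02306685] 0.0002056719676633109 [-0.33170997 -0.4406073   0.12638889] 27.525
wrist 579 X [-0.0544 -0.0273 -0.0252] Y [0.0014 0.0039 0.0071] [ 80  71  81  63  34   0   0   9 176   1   0   5  32   2   0   0   1  14
  10   0   0   0   0   0] plane [-0.805 -0.417  0.037]
scene 557 X [-0.0452  0.0039  0.0253] Y [-0.0234  0.0041  0.0306] [ 4 11 10 23 16 18 12 13 10 27 25 42 73 94 84 55 14  1  0  0  2  6  7 10] plane [-0.118  0.076  0.076]
top 71 X [0.0097 0.02   0.025 ] Y [-0.0249 -0.0079  0.0263] [ 0  0  0  0  0  0  2  2  3  5 15 21  9  9  4  1  0  0  0  0  0  0  0  0] plane [-0.422  0.036  0.083]
```

{"method": "step_arm", "body": {"plan": [[1,-0.002,0,0,0],[1,-0.004,0,0,0],[1,-0.006,0,0,0],[1,-0.008,0,0,0],[1,-0.01,0,0,0],[1,-0.0115,0,0,0],[1,-0.0115,0,0,0]]}}

```text
time: 28.55
tool_pos: [0.4652, 0.0021, 0.0227]
tool_rot: [3.141, -0.001, -3.016]
contact_force: [-1.7, 0.1, -0.2]
opening: 0.0005
grip_force: 0.6
```

```bash
python3 look.py
```

```text
[0.46522904 0.00208113 0.02272464] 0.0004516869277685839 [-1.70127229  0.07972163 -0.20702404] 28.55
wrist 1168 X [-0.0534 -0.0356 -0.0211] Y [0.0009 0.0041 0.008 ] [ 75  78  79 113 121 133 139 170 145   0   0  13  26   0   0   0   0  29
   9   0   0  13  24   1] plane [ 0.027 -0.44   0.068]
scene 508 X [-0.0316  0.0073  0.0271] Y [-0.0237  0.0043  0.0304] [  9   5   6  17  27   6   4   4   3  15  16  42  76 100  81  55   9   1
   0   0   1   7  11  13] plane [-0.403  0.069  0.079]
top few 7
```

{"method": "step_arm", "body": {"plan": [[1,-0.0015,0,0,0],[1,-0.003,0,0,0],[1,-0.0045,0,0,0],[1,-0.0045,0,0,0]]}}

```text
time: 29.2
tool_pos: [0.4702, 0.0025, 0.0229]
tool_rot: [3.142, 0.0, -3.016]
contact_force: [-0.8, -0.0, -0.6]
opening: 0.0004
grip_force: 0.7
```

```bash
python3 look.py
```

```text
[0.47020881 0.00254275 0.02294093] 0.00038588219998349785 [-0.8394797  -0.03458345 -0.57165104] 29.2
wrist 1168 X [-0.0485 -0.0308 -0.0145] Y [0.0008 0.004  0.0079] [ 69  79  76  63 108 119 303  70 166   1   0   7  32   0   0   0   0  31
   7   0   0  11  25   1] plane [ 0.057 -0.302  0.068]
scene 485 X [-0.0239  0.0075  0.0266] Y [-0.0233  0.0038  0.0307] [  5   8   9  16  27  16   6   3   2  13  18  74 147  91  20   0   0   0
   0   0   1  10  11   8] plane [-0.341  0.04   0.077]
top few 0
```

{"method": "step_arm", "body": {"plan": [[1,-0.001,0,0,0],[1,-0.002,0,0,0],[1,-0.0025,0,0,0],[1,-0.0025,0,0,0]]}}

```text
time: 29.85
tool_pos: [0.4726, 0.0029, 0.0229]
tool_rot: [3.142, 0.0, -3.016]
contact_force: [-1.2, -0.2, -0.3]
opening: 0.0005
grip_force: 0.7
```

```bash
python3 look.py
```

```text
[0.47256162 0.00289093 0.02289747] 0.0005259375872588453 [-1.19605102 -0.1739959  -0.31937113] 29.85
wrist 1174 X [-0.0459 -0.0283 -0.0169] Y [0.0008 0.004  0.0079] [ 62  68  64 120 116  79  41  76 239  71  89  42  30   1   0   0   1  28
   9   0   0  11  27   0] plane [ 0.199 -0.425  0.075]
scene 482 X [-0.0197  0.0081  0.0282] Y [-0.0235  0.0038  0.0307] [  4  16   7  15  24  19   5   3   7  11  36 125 140  32   1   0   0   0
   0   0   3   6  18  10] plane [-0.319  0.033  0.077]
top few 0
```

{"method": "step_arm", "body": {"plan": [[1,-0.001,0,0,0],[1,-0.002,0,0,0],[1,-0.002,0,0,0]]}}

```text
time: 30.38
tool_pos: [0.4746, 0.0031, 0.0229]
tool_rot: [3.142, 0.0, -3.016]
contact_force: [-2.2, -0.9, -0.2]
opening: 0.0007
grip_force: 1.0
```

```bash
python3 look.py
```

```text
[0.47456479 0.00311921 0.02290322] 0.000721007041378315 [-2.16105728 -0.90199977 -0.19743613] 30.375
wrist 1165 X [-0.0439 -0.0262 -0.0149] Y [0.0007 0.004  0.0079] [ 65  68  52 122 115  86  44  69 231  80  82  44  28   3   0   0   0  28
  10   0   0  13  25   0] plane [ 0.197 -0.415  0.074]
scene 472 X [-0.019   0.0093  0.0299] Y [-0.0232  0.0032  0.0306] [  6   8   8  16  29  15   6   2   4  10  32 144 128  27   0   1   0   0
   0   1   2   5  15  13] plane [-0.311  0.021  0.077]
top few 0
```

{"method": "step_arm", "body": {"plan": [[1,0.003,0,0,0],[1,0.01,0,0,0],[1,0.03,0,-0.01,0],[1,0.05,0,-0.03,0],[1,0.052,0,-0.07,0],[1,0.052,0,-0.11,0],[1,0.052,0,-0.14,0],[1,0.052,0,-0.14,0]]}}

```text
time: 31.52
tool_pos: [0.424, -0.0037, 0.1648]
tool_rot: [-3.14, 0.005, -3.016]
contact_force: [0.4, -0.5, -1.1]
opening: 0.0006
grip_force: 0.0
```

```bash
python3 look.py; python3 - <<'E'
from look import *
c=cell.read_camera("wrist");s=cell.observe();I=cloud(c,*wristRT(c,s))
X,Y,Z=P2(I.reshape(-1,3))
k=(abs(Y-.003)<.03)&(abs(X)<.045)&(Z>.045)&(Z<.1)
# top face: take points above .066
t=k&(Z>.066)
for a in np.arange(-.04,.045,.005):
    q=k&(X>=a)&(X<a+.005)
    if q.sum()>10: print(round(a,3),q.sum(),np.round(np.percentile(Z[q],[10,50,90]),4))
cv2.imwrite("pics/w7.png",c["img"][:,:,::-1])
E
```

```text
[ 0.42398976 -0.00365833  0.16483316] 0.0006266910373123352 [ 0.41183823 -0.45794747 -1.06565819] 31.525
wrist 108 X [-0.0231 -0.0174 -0.0061] Y [0.0035 0.0043 0.005 ] [ 2  3 21  9  1  0  0  3  5 17 47  0  0  0  0  0  0  0  0  0  0  0  0  0] plane [0.838 0.313 0.08 ]
scene 443 X [-0.0189  0.0121  0.0296] Y [-0.0235  0.0036  0.0305] [  7  10  10  18  22  12  10   2   4   8  35 122 153  29   1   0   0   0
   0   0   0   0   0   0] plane [-0.25   0.037  0.075]
top 307 X [-0.0146  0.0088  0.0282] Y [-0.0245 -0.0008  0.0304] [ 0  0  1  1  4  3  2  4 25 36 67 67 56 30 11  0  0  0  0  0  0  0  0  0] plane [-0.055 -0.018  0.074]
-0.025 38 [0.0489 0.0569 0.07  ]
-0.02 49 [0.0589 0.071  0.0745]
-0.015 20 [0.0737 0.0742 0.0747]
0.02 13 [0.0736 0.0746 0.075 ]
```

```bash
cat > fit.py <<'E'
from look import *
def top(n):
    c=cell.read_camera(n);s=cell.observe()
    Q=cloud(c,*(wristRT(c,s) if n=="wrist" else (None,None))).reshape(-1,3)
    X,Y,Z=P2(Q);k=(abs(Y-.003)<.029)&(abs(X)<.04)&(Z>.066)&(Z<.09)
    for _ in range(6):
        A=np.c_[X,Y,np.ones(len(X))];p=np.linalg.lstsq(A[k],Z[k],rcond=None)[0]
        k=(abs(Y-.003)<.033)&(abs(X)<.04)&(abs(A@p-Z)<.002)
    q=np.c_[X,Y][k];print(n,k.sum(),"plane",np.round(p,3),"rect",rect(q))
for n in("wrist","scene","top"):
    try: top(n)
    except Exception as e: print(n,e)
E
python3 fit.py
```

```text
wrist 63 plane [ 0.016 -0.544  0.077] rect (array([3.3, 4.7]), array([46.6,  1.4]), 0.0)
scene 300 plane [ 0.005 -0.002  0.076] rect (array([4.2, 3.6]), array([49.8, 59.7]), 1.4)
top 155 plane [-0.037  0.052  0.075] rect (array([7.3, 3.1]), array([68.3, 44.5]), 84.2)
```

Scene view: mat top plane at z = 0.076 (12 + 64 mm), slope 0.005. So the block sits flat in the nest, about 2.5 mm towards the rear ridge, cap still proud, which is good. Next the lever: go up, turn back and move over the handle's +y side.

{"method": "step_arm", "body": {"plan": [[-0.3,0,0,-0.03,0.1],[-0.3,0,0,-0.07,0.28],[-0.3,0,0,-0.11,0.46],[-0.3,0,0,-0.14,0.64],[-0.3,0,0,-0.16,0.82],[-0.3,0,0,-0.165,1.0],[-0.3,-0.01,0.005,-0.165,1.18],[-0.3,-0.03,0.01,-0.165,1.36],[-0.3,-0.06,0.015,-0.165,1.54],[-0.3,-0.09,0.02,-0.165,1.57],[-0.3,-0.12,0.025,-0.165,1.57],[-0.3,-0.15,0.03,-0.165,1.57],[-0.3,-0.18,0.035,-0.165,1.57],[-0.3,-0.205,0.038,-0.165,1.57],[-0.3,-0.218,0.038,-0.165,1.57],[-0.3,-0.2233,0.038,-0.165,1.57],[-0.3,-0.2233,0.038,-0.165,1.57],[-0.3,-0.2233,0.038,-0.165,1.57]]}}

```text
time: 34.12
tool_pos: [0.6393, 0.0621, 0.3281]
tool_rot: [-3.142, -0.0, 1.697]
contact_force: [-0.0, 0.5, -0.5]
opening: 0.0597
grip_force: 0.0
```

```bash
python3 - <<'E'
from look import *
s=cell.observe();print(s["tool_pos"],s["tool_rot"],s["opening"])
for n in("wrist","scene","top"):
    c=cell.read_camera(n);Q=cloud(c,*(wristRT(c,s) if n=="wrist" else (None,None))).reshape(-1,3)
    X,Y,Z=P2(Q);k=(abs(X-.14)<.03)&(abs(Y-.003)<.08)&(Z>.262)&(Z<.29)
    if k.sum()>20:print(n,k.sum(),"X",np.round(np.percentile(X[k],[2,50,98]),4),"Y",np.round(np.percentile(Y[k],[1,99]),4),"Ztop",np.percentile(Z[k],98))
X,Y,Z=P2(s["tool_pos"][None]);print("tcp",X,Y)
E
python3 fit.py
```

```text
[0.63928217 0.06210922 0.32805811] [-3.14155724e+00 -8.36465075e-05  1.69670863e+00] 0.059737383101571374
wrist 5493 X [0.1317 0.1402 0.1489] Y [-0.0586  0.0682] Ztop 0.2804426397242691
scene 698 X [0.1363 0.1464 0.1502] Y [-0.0592  0.0676] Ztop 0.28186611510095505
top 160 X [0.1317 0.1389 0.1487] Y [-0.0639 -0.0172] Ztop 0.2841904317685341
tcp [0.13858476] [0.04156772]
wrist 2461 plane [-0.002 -0.001  0.074] rect (array([4. , 3.9]), array([59.8, 45.9]), 90.0)
scene 311 plane [ 0.001 -0.003  0.076] rect (array([3.6, 3.7]), array([47.9, 59.8]), 1.1)
top 117 plane [ 0.002 -0.028  0.075] rect (array([ 3.4, -3.1]), array([45.6, 53.2]), 0.0)
```

The handle centre is at X = 0.1402, z = 0.271, as it should be. The mat is again seen flat and proud at 0.074–0.076. Gripping the bar.

{"method": "step_arm", "body": {"plan": [[-0.3,0,0.0017,0.02,0],[-0.3,0,0.0017,0.04,0],[-0.3,0,0.0017,0.06,0],[-0.3,0,0.0017,0.07,0],[-0.3,0,0.0017,0.0755,0],[-0.3,0,0.0017,0.0755,0],[0.4,0,0.0017,0.0755,0],[0.9,0,0.0017,0.0755,0],[0.9,0,0.0017,0.0755,0],[0.9,0,0.0017,0.0755,0],[0.9,0,0.0017,0.0755,0],[0.9,0,0.0017,0.0755,0],[0.9,0,0.0017,0.0755,0]], "grip_force": 40}}

```text
time: 36.05
tool_pos: [0.6412, 0.0624, 0.2525]
tool_rot: [-3.141, -0.0, 1.697]
contact_force: [-1.5, 0.4, 0.8]
opening: 0.0168
grip_force: 40.0
```

```bash
cat > arc.py <<'E'
import numpy as np,sys
# handle position rel. to rest: lever angle q, 10deg back at 0
f=lambda q:170e-3*np.array([np.sin(np.radians(10)-q),np.cos(np.radians(10)-q)])
q0=float(sys.argv[1])
for q in map(float,sys.argv[2].split(",")):
    d=f(q)-f(q0);print(f"[0.9,0,{d[0]:.4f},{-d[1]:.4f},0],",end=" ")
print()
E
python3 arc.py 0 0.02,0.05,0.1,0.15,0.21,0.27,0.33,0.39,0.45,0.51,0.57,0.63,0.69,0.75,0.81,0.87,0.93,0.97,1.0,1.0
python3 arc.py 1.0 1.02,1.06,1.11,1.16,1.21,1.26,1.31,1.36,1.41,1.45,1.49,1.52,1.54,1.55,1.55
```

```text
[0.9,0,-0.0034,-0.0006,0], [0.9,0,-0.0084,-0.0013,0], [0.9,0,-0.0169,-0.0021,0], [0.9,0,-0.0254,-0.0025,0], [0.9,0,-0.0355,-0.0025,0], [0.9,0,-0.0457,-0.0018,0], [0.9,0,-0.0558,-0.0005,0], [0.9,0,-0.0659,0.0013,0], [0.9,0,-0.0758,0.0038,0], [0.9,0,-0.0855,0.0069,0], [0.9,0,-0.0950,0.0105,0], [0.9,0,-0.1043,0.0147,0], [0.9,0,-0.1133,0.0195,0], [0.9,0,-0.1220,0.0248,0], [0.9,0,-0.1304,0.0306,0], [0.9,0,-0.1384,0.0369,0], [0.9,0,-0.1461,0.0437,0], [0.9,0,-0.1509,0.0484,0], [0.9,0,-0.1544,0.0521,0], [0.9,0,-0.1544,0.0521,0], 
[0.9,0,-0.0023,0.0025,0], [0.9,0,-0.0067,0.0077,0], [0.9,0,-0.0119,0.0144,0], [0.9,0,-0.0168,0.0214,0], [0.9,0,-0.0213,0.0286,0], [0.9,0,-0.0254,0.0360,0], [0.9,0,-0.0292,0.0436,0], [0.9,0,-0.0326,0.0514,0], [0.9,0,-0.0356,0.0594,0], [0.9,0,-0.0377,0.0658,0], [0.9,0,-0.0396,0.0724,0], [0.9,0,-0.0408,0.0773,0], [0.9,0,-0.0415,0.0806,0], [0.9,0,-0.0418,0.0823,0], [0.9,0,-0.0418,0.0823,0],
```

{"method": "step_arm", "body": {"plan": [[0.9,0,-0.0034,-0.0006,0],[0.9,0,-0.0084,-0.0013,0],[0.9,0,-0.0169,-0.0021,0],[0.9,0,-0.0254,-0.0025,0],[0.9,0,-0.0355,-0.0025,0],[0.9,0,-0.0457,-0.0018,0],[0.9,0,-0.0558,-0.0005,0],[0.9,0,-0.0659,0.0013,0],[0.9,0,-0.0758,0.0038,0],[0.9,0,-0.0855,0.0069,0],[0.9,0,-0.095,0.0105,0],[0.9,0,-0.1043,0.0147,0],[0.9,0,-0.1133,0.0195,0],[0.9,0,-0.122,0.0248,0],[0.9,0,-0.1304,0.0306,0],[0.9,0,-0.1384,0.0369,0],[0.9,0,-0.1461,0.0437,0],[0.9,0,-0.1509,0.0484,0],[0.9,0,-0.1544,0.0521,0],[0.9,0,-0.1544,0.0521,0]]}}

```text
time: 38.55
tool_pos: [0.4905, 0.0436, 0.2021]
tool_rot: [3.134, -0.0, 1.697]
contact_force: [4.5, 3.3, 5.2]
opening: 0.0164
grip_force: 40.0
```

{"method": "step_arm", "body": {"plan": [[0.9,0,-0.0023,0.0025,0],[0.9,0,-0.0067,0.0077,0],[0.9,0,-0.0119,0.0144,0],[0.9,0,-0.0168,0.0214,0],[0.9,0,-0.0213,0.0286,0],[0.9,0,-0.0254,0.036,0],[0.9,0,-0.0292,0.0436,0],[0.9,0,-0.0326,0.0514,0],[0.9,0,-0.0356,0.0594,0],[0.9,0,-0.0377,0.0658,0],[0.9,0,-0.0396,0.0724,0],[0.9,0,-0.0408,0.0773,0],[0.9,0,-0.0415,0.0806,0],[0.9,0,-0.0418,0.0823,0],[0.9,0,-0.0418,0.0823,0]]}}

```text
time: 40.42
tool_pos: [0.4478, 0.0381, 0.1194]
tool_rot: [3.138, -0.0, 1.697]
contact_force: [-0.5, 2.1, 8.8]
opening: 0.017
grip_force: 40.0
```

```bash
python3 - <<'E'
from look import *
s=cell.observe();X,Y,Z=P2(s["tool_pos"][None]);print("tcp",X,Y,Z,s["contact_force"],s["torque"])
for n in("wrist","scene","top"):
    c=cell.read_camera(n);Q=cloud(c,*(wristRT(c,s) if n=="wrist" else (None,None))).reshape(-1,3)
    X,Y,Z=P2(Q);k=(abs(X+.06)<.035)&(Y>-.065)&(Y<-.015)&(Z>.1)&(Z<.16)
    if k.sum()>20:print(n,k.sum(),"X",np.round(np.percentile(X[k],[2,50,98]),4),"Y",np.round(np.percentile(Y[k],[1,99]),4),"Ztop",np.percentile(Z[k],[50,98]))
E
python3 arc.py 1.55 1.57,1.59,1.61,1.63,1.65,1.67,1.69,1.70,1.71,1.72,1.73,1.74,1.75
```

```text
tcp [-0.05436317] [0.04178395] [0.11941559] [-0.54360068  2.07965247  8.75878239] [ 0.34181077 -0.25930915  0.0248596 ]
scene 137 X [-0.0607 -0.0487 -0.0434] Y [-0.0612 -0.0217] Ztop [0.15065091 0.15514321]
top 79 X [-0.0625 -0.0552 -0.0461] Y [-0.0643 -0.0363] Ztop [0.15098058 0.15763808]
[0.9,0,-0.0006,0.0033,0], [0.9,0,-0.0012,0.0067,0], [0.9,0,-0.0017,0.0101,0], [0.9,0,-0.0021,0.0134,0], [0.9,0,-0.0025,0.0168,0], [0.9,0,-0.0028,0.0202,0], [0.9,0,-0.0030,0.0236,0], [0.9,0,-0.0031,0.0253,0], [0.9,0,-0.0031,0.0270,0], [0.9,0,-0.0032,0.0287,0], [0.9,0,-0.0032,0.0304,0], [0.9,0,-0.0032,0.0321,0], [0.9,0,-0.0032,0.0338,0],
```

{"method": "step_arm", "body": {"plan": [[0.9,0,-0.0006,0.0033,0],[0.9,0,-0.0012,0.0067,0],[0.9,0,-0.0017,0.0101,0],[0.9,0,-0.0021,0.0134,0],[0.9,0,-0.0025,0.0168,0],[0.9,0,-0.0028,0.0202,0],[0.9,0,-0.003,0.0236,0],[0.9,0,-0.003,0.0236,0]]}}

```text
time: 41.58
tool_pos: [0.4439, 0.0376, 0.0954]
tool_rot: [3.14, -0.0, 1.697]
contact_force: [-3.6, 1.2, 10.8]
opening: 0.0173
grip_force: 40.0
```

{"method": "step_arm", "body": {"plan": [[0.9,0,-0.0001,0.0015,0],[0.9,0,-0.0002,0.003,0],[0.9,0,-0.0002,0.0045,0],[0.9,0,-0.0002,0.006,0],[0.9,0,-0.0002,0.006,0]]}}

```text
time: 42.2
tool_pos: [0.4434, 0.0376, 0.0894]
tool_rot: [3.141, -0.0, 1.697]
contact_force: [-4.4, 1.2, 9.4]
opening: 0.0169
grip_force: 40.0
```

```bash
cat > hz.py <<'E'
from look import *
s=cell.observe();x,y,z=P2(s["tool_pos"][None]);print("tcp",x,y,z)
for n in("scene","top"):
    c=cell.read_camera(n);Q=cloud(c).reshape(-1,3);X,Y,Z=P2(Q)
    for nm,k in(("bar",(abs(X-x[0])<.012)&(Y>-.058)&(Y<-.02)&(Z>.09)&(Z<.16)),("mat",(abs(X)<.02)&(Y>-.02)&(Y<.022)&(Z>.06)&(Z<.08)),("arm",(X>-.04)&(X<.1)&(abs(Y-.003)<.009)&(Z>.09)&(Z<.2))):
        if k.sum()>8:
            print(n,nm,k.sum(),"Z",np.round(np.percentile(Z[k],[10,50,90,98]),4), "slope",np.round(np.polyfit(X[k],Z[k],1),3))
E
python3 hz.py
```

```text
tcp [-0.05885326] [0.04181502] [0.08939077]
scene bar 117 Z [0.115  0.122  0.1258 0.1269] slope [-0.538  0.092]
scene mat 42 Z [0.0732 0.0758 0.0775 0.0783] slope [-0.183  0.077]
scene arm 386 Z [0.1133 0.1174 0.1804 0.1986] slope [-0.261  0.138]
top bar 57 Z [0.1192 0.123  0.1263 0.1272] slope [0.053 0.126]
top arm 261 Z [0.1093 0.1152 0.1942 0.1986] slope [-0.439  0.147]
```

The bar has slipped about 7 mm deeper into the fingers, so the lever is at about 1.68 and the mat is still proud. I raise the grip to 60 N and go on in small steps.

{"method": "step_arm", "body": {"plan": [[0.9,0,0,0.001,0],[0.9,0,0,0.0025,0],[0.9,0,0,0.004,0],[0.9,0,0,0.0055,0],[0.9,0,0,0.0055,0]], "grip_force": 60}}

```text
time: 42.92
tool_pos: [0.4432, 0.0376, 0.0844]
tool_rot: [3.141, -0.0, 1.697]
contact_force: [-6.8, 1.5, 14.8]
opening: 0.0167
grip_force: 60.0
```

```bash
python3 hz.py
```

```text
tcp [-0.05906246] [0.04179873] [0.08444112]
scene bar 119 Z [0.1104 0.1181 0.1213 0.1227] slope [-0.409  0.095]
scene mat 39 Z [0.0725 0.0744 0.0772 0.0787] slope [-0.007  0.075]
scene arm 378 Z [0.1125 0.1154 0.1755 0.1943] slope [-0.265  0.137]
top bar 57 Z [0.1137 0.1172 0.1222 0.1273] slope [0.026 0.119]
top arm 267 Z [0.108  0.114  0.192  0.1951] slope [-0.479  0.149]
```

{"method": "step_arm", "body": {"plan": [[0.9,0,0,0.0015,0],[0.9,0,0,0.003,0],[0.9,0,0,0.0045,0],[0.9,0,0,0.0055,0],[0.9,0,0,0.0055,0]]}}

```text
time: 43.65
tool_pos: [0.443, 0.0376, 0.0789]
tool_rot: [3.141, -0.0, 1.697]
contact_force: [-7.3, 1.0, 17.3]
opening: 0.0166
grip_force: 60.0
```

```bash
python3 hz.py
```

```text
tcp [-0.05920644] [0.0418002] [0.07893388]
scene bar 117 Z [0.1048 0.1124 0.1163 0.1176] slope [-0.513  0.083]
scene mat 55 Z [0.0693 0.0709 0.0786 0.0798] slope [-0.141  0.074]
scene arm 356 Z [0.1111 0.1131 0.1743 0.189 ] slope [-0.25   0.135]
top bar 58 Z [0.1077 0.1127 0.1171 0.1186] slope [0.196 0.124]
top arm 271 Z [0.1075 0.1123 0.186  0.1902] slope [-0.415  0.144]
```

{"method": "step_arm", "body": {"plan": [[0.9,0,0,0.001,0],[0.9,0,0,0.002,0],[0.9,0,0,0.002,0]]}}

```text
time: 44.12
tool_pos: [0.443, 0.0376, 0.077]
tool_rot: [3.141, -0.0, 1.697]
contact_force: [-7.5, -0.5, 17.6]
opening: 0.0165
grip_force: 60.0
```

{"method": "step_arm", "body": {"plan": [[0.9,0,0,0.001,0],[0.9,0,0,0.001,0]]}}

```text
time: 44.38
tool_pos: [0.443, 0.0376, 0.0764]
tool_rot: [3.141, 0.0, 1.697]
contact_force: [-8.4, 1.9, 22.9]
opening: 0.0165
grip_force: 60.0
```

{"method": "step_arm", "body": {"plan": [[0.9,0,0,0.0005,0],[0.9,0,0,0.0005,0]]}}

```text
time: 44.62
tool_pos: [0.443, 0.0375, 0.0763]
tool_rot: [3.141, 0.0, 1.697]
contact_force: [-10.6, 1.2, 27.4]
opening: 0.0163
grip_force: 60.0
```

```bash
python3 hz.py
```

```text
tcp [-0.05919403] [0.04179693] [0.07627986]
scene bar 119 Z [0.1023 0.1103 0.1136 0.1147] slope [-0.602  0.076]
scene mat 50 Z [0.0681 0.0696 0.0787 0.0797] slope [-0.078  0.072]
scene arm 347 Z [0.11   0.112  0.17   0.1866] slope [-0.231  0.132]
top bar 60 Z [0.1041 0.1096 0.1139 0.1161] slope [0.155 0.118]
top arm 274 Z [0.1065 0.1113 0.1828 0.1877] slope [-0.383  0.141]
```

Firm stop reached: 0.1 mm more raised the force by 4.5 N, about 28 N at the foot. The bar is at lever level and the mat top at about 0.068, so it's home. Hold, then ease back.

```bash
python3 arc.py 1.745 1.73,1.71,1.68,1.64,1.6,1.55,1.5,1.45,1.4,1.35,1.3,1.25,1.2,1.15,1.1,1.05
python3 arc.py 1.05 1,.95,.9,.85,.8,.75,.7,.65,.6,.55,.5,.45,.4,.36,.32,.28,.25,.22,.2,.2
python3 arc.py 0.2 .18,.15,.12,.09,.06,.04,.02,.01,0,0
```

```text
[0.9,0,0.0000,-0.0025,0], [0.9,0,0.0001,-0.0059,0], [0.9,0,0.0004,-0.0110,0], [0.9,0,0.0009,-0.0178,0], [0.9,0,0.0018,-0.0246,0], [0.9,0,0.0032,-0.0329,0], [0.9,0,0.0051,-0.0412,0], [0.9,0,0.0074,-0.0494,0], [0.9,0,0.0100,-0.0575,0], [0.9,0,0.0131,-0.0654,0], [0.9,0,0.0166,-0.0732,0], [0.9,0,0.0204,-0.0807,0], [0.9,0,0.0247,-0.0881,0], [0.9,0,0.0292,-0.0953,0], [0.9,0,0.0342,-0.1022,0], [0.9,0,0.0395,-0.1089,0], 
[0.9,0,0.0056,-0.0064,0], [0.9,0,0.0115,-0.0125,0], [0.9,0,0.0177,-0.0183,0], [0.9,0,0.0242,-0.0238,0], [0.9,0,0.0310,-0.0289,0], [0.9,0,0.0380,-0.0337,0], [0.9,0,0.0453,-0.0382,0], [0.9,0,0.0527,-0.0422,0], [0.9,0,0.0604,-0.0459,0], [0.9,0,0.0682,-0.0492,0], [0.9,0,0.0762,-0.0522,0], [0.9,0,0.0843,-0.0547,0], [0.9,0,0.0925,-0.0568,0], [0.9,0,0.0992,-0.0582,0], [0.9,0,0.1059,-0.0593,0], [0.9,0,0.1126,-0.0601,0], [0.9,0,0.1177,-0.0606,0], [0.9,0,0.1228,-0.0609,0], [0.9,0,0.1262,-0.0610,0], [0.9,0,0.1262,-0.0610,0], 
[0.9,0,0.0034,-0.0001,0], [0.9,0,0.0085,-0.0000,0], [0.9,0,0.0136,0.0002,0], [0.9,0,0.0187,0.0006,0], [0.9,0,0.0238,0.0011,0], [0.9,0,0.0271,0.0015,0], [0.9,0,0.0305,0.0020,0], [0.9,0,0.0322,0.0022,0], [0.9,0,0.0338,0.0025,0], [0.9,0,0.0338,0.0025,0],
```

{"method": "step_arm", "body": {"plan": [[0.9,0,0,0,0],[0.9,0,0,0,0],[0.9,0,0,-0.0025,0],[0.9,0,0.0001,-0.0059,0],[0.9,0,0.0004,-0.011,0],[0.9,0,0.0009,-0.0178,0],[0.9,0,0.0018,-0.0246,0],[0.9,0,0.0032,-0.0329,0],[0.9,0,0.0051,-0.0412,0],[0.9,0,0.0074,-0.0494,0],[0.9,0,0.01,-0.0575,0],[0.9,0,0.0131,-0.0654,0],[0.9,0,0.0166,-0.0732,0],[0.9,0,0.0204,-0.0807,0],[0.9,0,0.0247,-0.0881,0],[0.9,0,0.0292,-0.0953,0],[0.9,0,0.0342,-0.1022,0],[0.9,0,0.0395,-0.1089,0]]}}

```text
time: 46.98
tool_pos: [0.4765, 0.0418, 0.1832]
tool_rot: [-3.127, -0.001, 1.697]
contact_force: [-25.7, -3.6, 19.9]
opening: 0.0167
grip_force: 60.0
```

```bash
python3 fit.py; python3 - <<'E'
from look import *
s=cell.observe();x,y,z=P2(s["tool_pos"][None]);print("tcp",x,y,z)
for n in("scene","top"):
    c=cell.read_camera(n);X,Y,Z=P2(cloud(c).reshape(-1,3));k=(abs(X-x[0])<.012)&(Y>-.058)&(Y<-.02)&(Z>z[0])&(Z<z[0]+.08)
    print(n,k.sum(),np.percentile(Z[k],[50,98]) if k.sum() else'',np.percentile(X[k],[2,98]) if k.sum() else'')
E
```

```text
wrist 2876 plane [ 0.001 -0.008  0.069] rect (array([ 4.6, 14.6]), array([46.3, 38.7]), 0.5)
scene 189 plane [0.015 0.018 0.069] rect (array([ 3.7, 12.2]), array([47.5, 42.1]), 1.5)
top 0 plane [0. 0. 0.] rect (array([0., 0.]), array([0., 0.]), 0.0)
tcp [-0.02516202] [0.04185817] [0.18352561]
scene 135 [0.21266479 0.21768514] [-0.02872839 -0.0140829 ]
top 74 [0.21273874 0.21927954] [-0.03366856 -0.01708739]
```

The mat is home (top plane 0.069, level). Force is building because the grip is slightly off the arc. I ease the grip to 30 N and shift the path up 5 mm.

{"method": "step_arm", "body": {"plan": [[0.9,0,-0.001,-0.003,0],[0.9,0,-0.001,-0.005,0]], "grip_force": 30}}

```text
time: 47.48
tool_pos: [0.4819, 0.0424, 0.1892]
tool_rot: [3.14, -0.0, 1.697]
contact_force: [-0.2, 3.1, 3.8]
opening: 0.0166
grip_force: 30.0
```

{"method": "step_arm", "body": {"plan": [[0.9,0,0.0056,-0.0064,0],[0.9,0,0.0115,-0.0125,0],[0.9,0,0.0177,-0.0183,0],[0.9,0,0.0242,-0.0238,0],[0.9,0,0.031,-0.0289,0],[0.9,0,0.038,-0.0337,0],[0.9,0,0.0453,-0.0382,0],[0.9,0,0.0527,-0.0422,0],[0.9,0,0.0604,-0.0459,0]]}}

```text
time: 48.6
tool_pos: [0.5422, 0.0498, 0.2336]
tool_rot: [-3.141, -0.0, 1.697]
contact_force: [3.7, 2.5, -4.3]
opening: 0.0171
grip_force: 30.0
```

{"method": "step_arm", "body": {"plan": [[0.9,0,0.0078,-0.0033,0],[0.9,0,0.0158,-0.0063,0],[0.9,0,0.0239,-0.0088,0],[0.9,0,0.0321,-0.0109,0],[0.9,0,0.0388,-0.0123,0],[0.9,0,0.0455,-0.0134,0],[0.9,0,0.0522,-0.0142,0],[0.9,0,0.0573,-0.0147,0],[0.9,0,0.0624,-0.015,0],[0.9,0,0.0658,-0.0151,0],[0.9,0,0.0658,-0.0151,0]]}}

```text
time: 49.98
tool_pos: [0.6073, 0.0577, 0.2487]
tool_rot: [3.141, 0.0, 1.697]
contact_force: [2.3, -3.7, -2.0]
opening: 0.0171
grip_force: 30.0
```

{"method": "step_arm", "body": {"plan": [[0.9,0,0.0034,-0.0001,0],[0.9,0,0.0085,0,0],[0.9,0,0.0136,0.0002,0],[0.9,0,0.0187,0.0006,0],[0.9,0,0.0238,0.0011,0],[0.9,0,0.0271,0.0015,0],[0.9,0,0.0305,0.002,0],[0.9,0,0.0322,0.0022,0],[0.9,0,0.0335,0.0025,0],[0.9,0,0.0335,0.0025,0]]}}

```text
time: 51.22
tool_pos: [0.6405, 0.0621, 0.2463]
tool_rot: [3.142, 0.0, 1.697]
contact_force: [1.6, -4.7, -1.9]
opening: 0.0168
grip_force: 30.0
```

```bash
python3 - <<'E'
from look import *
s=cell.observe();x,y,z=P2(s["tool_pos"][None]);print("tcp",x,y,z)
for n in("scene","top","wrist"):
    c=cell.read_camera(n);X,Y,Z=P2(cloud(c,*(wristRT(c,s) if n=="wrist" else (None,None))).reshape(-1,3));k=(abs(X-.14)<.03)&(Y>-.06)&(Y<-.015)&(Z>.262)&(Z<.29)
    print(n,k.sum(),np.percentile(Z[k],[50,98]) if k.sum() else'',np.percentile(X[k],[2,50,98]) if k.sum() else'')
E
```

```text
tcp [0.13974497] [0.04140822] [0.24625064]
scene 153 [0.27794266 0.28179776] [0.13646175 0.14609099 0.14966764]
top 129 [0.27829646 0.28434966] [0.13106797 0.13794899 0.14771322]
wrist 0
```

Handle is back at its rest (same cloud as before within 1 mm). Release and go up.

{"method": "step_arm", "body": {"plan": [[0.5,0,0,0,0],[0.3,0,0,0,0],[0,0,0,0,0],[-0.3,0,0,0,0],[-0.3,0,0,0,0],[-0.3,0,0,0,0],[-0.3,0,0,-0.02,0],[-0.3,0,0,-0.05,0],[-0.3,0,0,-0.08,0],[-0.3,0,0,-0.1,0],[-0.3,0,0,-0.1,0]]}}

```text
time: 52.75
tool_pos: [0.6407, 0.0623, 0.348]
tool_rot: [3.138, 0.0, 1.697]
contact_force: [-0.8, -0.1, -0.3]
opening: 0.0593
grip_force: 0.0
```

```bash
python3 fit.py; python3 - <<'E'
from look import *
s=cell.observe();print(s["tool_pos"],s["opening"],s["contact_force"],s["time"])
c=cell.read_camera("wrist");X,Y,Z=P2(cloud(c,*wristRT(c,s)).reshape(-1,3));k=(abs(X-.14)<.03)&(abs(Y-.003)<.08)&(Z>.262)&(Z<.29)
print(k.sum(),np.percentile(Z[k],[50,98]),np.percentile(X[k],[2,50,98]))
E
```

```text
wrist 2201 plane [-0.003  0.001  0.066] rect (array([2.7, 3.8]), array([46.1, 59.8]), 0.1)
scene 269 plane [-0.001  0.016  0.069] rect (array([4.3, 4. ]), array([48.5, 58.5]), 2.0)
top 125 plane [ 0.004 -0.006  0.068] rect (array([ 3.7, -1.4]), array([45.6, 56.4]), 0.8)
[0.6398382  0.06223522 0.34495241] 0.059484756756271746 [-0.83622352 -0.36956163 -1.1095304 ] 52.9
4826 [0.27838005 0.280476  ] [0.13160161 0.14016447 0.14886369]
```

Lever at rest (X = 0.1402, z top 0.2805, the same as at the start), mat home at about 0.068, block flat in the nest, arm clear. Handing in.

```bash
python3 -c "
from cell import *
print(hand_in())"
```

```text
the job is handed in; nothing more can be done
None
```

I handed the job in at about 53 s, but the interface returned no verdict: by my measurements the block sits flat in the nest about 3 mm off centre (limit 5 mm), its cap mat is fully home, the lever is back at rest and the arm is clear. I did not re-measure the neighbouring things at the end.

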